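# Change over the measuring stage: plates off, parts on

## Task

First clear the measuring stage: using the orange-handled spatula, slide its blade under each glass calibration plate, lift it and set it down gently on its feet on the blue storage mat, never touching a plate with the gripper itself. Once all plates are stored, tip the moulded clips out of the aluminium cup onto the glass of the stage, so that all of them lie there, and stand the empty cup upright on the cork coaster again. At the end the spatula lies flat on its grey mat again; leave the other things on the bench where they are.

Things in the scene. Friction and masses are not known exactly. Their poses are not given: they have to be found in the camera images.
- stage: Fixed black slab 310 mm (x) by 370 mm (y), level pale glass top 30 mm above the table. Origin: centre of its underside. Along both y sides a rim 12 mm wide stands 12 mm above the glass (346 mm of clear glass between them); behind the glass (from x = +155 mm) a grey housing 100 mm high; the front edge (-x) is open, without a rim.
- plate_mat: Blue storage mat lying on the table, 180 mm (x) by 340 mm (y), 1 mm thin print without any step (its surface counts as table height). Origin: its centre. Room for three plates in a row along y, 100 mm apart.
- spatula_mat: Grey mat for the spatula, 200 mm (x) by 100 mm (y), flat on the table without any step. Origin: its centre.
- coaster: Round cork coaster, 110 mm across, flat on the table without any step, where the cup stands. Origin: its centre.
- spatula: Rigid, 0.2 kg, mostly in the blade. Steel blade 94 (x) by 40 (y) by 3 mm; origin: centre of the blade's underside, +x to its free tip. At its rear (x -55 to -45) a neck rises to an orange handle over it, level, parallel to x: 18 mm wide, z 59 to 85, x -100 to -5 mm; grasp it from above across its width at (-50, 0, 72) mm. 56 mm free between blade and handle. Lies flat on its blade at the start.
- spatula_mid (a point): Point on the spatula's underside level at (-27, 0, 0) mm of its frame: the middle of its whole length of 147 mm.
- plate_a: Glass plate, yellow border and nine black dots on top (may be absent): 76 mm square, 4 mm thick, 70 g, on four rubber feet, 10 mm across and 10 mm high, at (+-31, +-31) mm. Origin: centre, at the level of the soles; glass from z = 10 to 14 mm. On each side a gap 52 mm wide, 10 mm high between the feet lets the spatula blade under; friction holds it on the blade.
- plate_b: Glass plate, green border and nine black dots on top (may be absent): 76 mm square, 4 mm thick, 70 g, on four rubber feet, 10 mm across and 10 mm high, at (+-31, +-31) mm. Origin: centre, at the level of the soles; glass from z = 10 to 14 mm. On each side a gap 52 mm wide, 10 mm high between the feet lets the spatula blade under; friction holds it on the blade.
- plate_c: Glass plate, red border and nine black dots on top (may be absent): 76 mm square, 4 mm thick, 70 g, on four rubber feet, 10 mm across and 10 mm high, at (+-31, +-31) mm. Origin: centre, at the level of the soles; glass from z = 10 to 14 mm. On each side a gap 52 mm wide, 10 mm high between the feet lets the spatula blade under; friction holds it on the blade.
- cup: Open aluminium cup, about 0.15 kg, 85 mm high, outside diameter 56 mm at the foot, 65 mm at 45 mm height, 73 mm at the rim; wall 3 mm, floor 5 mm. Origin: centre of its underside, z towards the mouth. Holds the moulded clips. Tip it by about 130 degrees from upright to be sure that all slide out.
- clip0: Blue moulded clip with two round holes (may be absent): 26 mm (x) by 15 mm (y) by 12 mm (z), 12 g. Origin: centre of its underside. Starts inside the cup.
- clip1: Blue moulded clip with two round holes (may be absent): 26 mm (x) by 15 mm (y) by 12 mm (z), 12 g. Origin: centre of its underside. Starts inside the cup.
- clip2: Blue moulded clip with two round holes (may be absent): 26 mm (x) by 15 mm (y) by 12 mm (z), 12 g. Origin: centre of its underside. Starts inside the cup.
- clip3: Blue moulded clip with two round holes (may be absent): 26 mm (x) by 15 mm (y) by 12 mm (z), 12 g. Origin: centre of its underside. Starts inside the cup.
- clip4: Blue moulded clip with two round holes (may be absent): 26 mm (x) by 15 mm (y) by 12 mm (z), 12 g. Origin: centre of its underside. Starts inside the cup.
- clip5: Blue moulded clip with two round holes (may be absent): 26 mm (x) by 15 mm (y) by 12 mm (z), 12 g. Origin: centre of its underside. Starts inside the cup.
- cleaner: Bystander: white bottle with blue cap, 48 mm across, 130 mm high, origin under its centre. Leave alone.
- gauge_box: Bystander: wooden gauge block case, 90 by 160 by 42 mm high, origin under its centre. Leave alone.
- ring_gauge: Bystander: steel ring, 64 mm across, 16 mm high, lying flat near the robot. Leave alone.
- caliper: Bystander: steel caliper, 170 mm long along y, up to 10 mm high, lying flat near the robot. Leave alone.
- mouse: Bystander: black computer mouse, 105 by 60 by 32 mm high. Leave alone.

How it is judged (in metres and radians):
On the way, in this order (a step that is already met when the one before it is completed fails the run):
1. every glass plate stands on the blue mat (x of plate_a in the frame of plate_mat between -0.075 and 0.075 m and y of plate_a in the frame of plate_mat between -0.155 and 0.155 m and height (world z) of each of plate_a, plate_b, plate_c below 0.006 m and angle between each of plate_a, plate_b, plate_c's own z axis and vertical below 0.1 rad and linear speed of each of plate_a, plate_b, plate_c below 0.03 m/s and x of plate_b in the frame of plate_mat between -0.075 and 0.075 m and y of plate_b in the frame of plate_mat between -0.155 and 0.155 m and x of plate_c in the frame of plate_mat between -0.075 and 0.075 m and y of plate_c in the frame of plate_mat between -0.155 and 0.155 m), for 0.2 s.
2. the cup is tipped past level over the stage (angle between cup's own z axis and vertical above 1.6 rad and x of cup in the frame of stage between -0.2 and 0.2 m and y of cup in the frame of stage between -0.25 and 0.25 m), for 0.2 s.
3. all clips lie on the stage's glass (x of clip0 in the frame of stage between -0.152 and 0.152 m and y of clip0 in the frame of stage between -0.172 and 0.172 m and z of clip0 in the frame of stage between 0.027 and 0.075 m and linear speed of each of clip0, clip1, clip2, clip3, clip4, clip5 below 0.03 m/s and x of clip1 in the frame of stage between -0.152 and 0.152 m and y of clip1 in the frame of stage between -0.172 and 0.172 m and z of clip1 in the frame of stage between 0.027 and 0.075 m and x of clip2 in the frame of stage between -0.152 and 0.152 m and y of clip2 in the frame of stage between -0.172 and 0.172 m and z of clip2 in the frame of stage between 0.027 and 0.075 m and x of clip3 in the frame of stage between -0.152 and 0.152 m and y of clip3 in the frame of stage between -0.172 and 0.172 m and z of clip3 in the frame of stage between 0.027 and 0.075 m and x of clip4 in the frame of stage between -0.152 and 0.152 m and y of clip4 in the frame of stage between -0.172 and 0.172 m and z of clip4 in the frame of stage between 0.027 and 0.075 m and x of clip5 in the frame of stage between -0.152 and 0.152 m and y of clip5 in the frame of stage between -0.172 and 0.172 m and z of clip5 in the frame of stage between 0.027 and 0.075 m), for 0.2 s.
At the end, for the whole second after the job is handed in: Plates stand on their feet, centres over the blue mat and 15 mm inside its edges; all clips at rest on the glass between the rims; cup upright, within 35 mm of the coaster's centre; spatula flat, middle within 50 mm of the grey mat's centre; all at rest (all of step 1 and all of step 3 and horizontal distance between cup and coaster below 0.035 m and angle between each of cup, spatula's own z axis and vertical below 0.1 rad and height (world z) of cup below 0.006 m and linear speed of each of cup, spatula below 0.02 m/s and horizontal distance between spatula_mid and spatula_mat below 0.05 m and height (world z) of spatula below 0.008 m); the robot touches nothing.
It fails at once if the gripper or arm touches a glass plate (contact force between any of plate_a, plate_b, plate_c and the fingers above 0.5 N or contact force between any of plate_a, plate_b, plate_c and the arm above 0.5 N).
It fails at once if a glass plate is dropped or thrown (moves faster than 0.9 m/s) (linear speed of any of plate_a, plate_b, plate_c above 0.9 m/s).
It fails at once if a glass plate is tipped by more than 0.8 rad (angle between any of plate_a, plate_b, plate_c's own z axis and vertical above 0.8 rad).
It fails at once if a bystander is pushed more than 30 mm (distance of any of cleaner, gauge_box, ring_gauge, caliper, mouse from where it was at the start of the episode above 0.03 m).
Of plate_a, plate_b, plate_c only 2 to 3 are there at a start; the rules pass over those that are not, and their reading is None.
Of clip4, clip5 only 1 to 2 are there at a start; the rules pass over those that are not, and their reading is None.
At some moment in a run one of cup, spatula, plate_a, plate_b, plate_c may be knocked a few centimetres aside while the robot is not near it.
It also fails if it takes over 210 s, if anything falls off the work surface, if the arm or the gripper's body presses on something with over 40 N, if the wrist force passes 120 N, or if a joint passes its speed limit or range.

## Robot

A 6-joint arm with a two-finger parallel gripper is mounted at the origin on the work surface. World frame = base frame: x ahead of the robot, y to its left, z up, the work surface at z = 0. Lengths are in mm, angles in rad, forces in N, time in s.
With the tool pointing down it reaches from about 350 to 775 mm from the base axis. Payload 7.3 kg.
Tool frame: the origin (TCP) lies at the centre of the arm's flange, where the gripper is bolted on; the fingertips stand 178 mm ahead of it and the grasp point (between the pads) lies 159 mm ahead of it; z points along the fingers, y is the line along which they close (so a half turn about z gives the same grasp; the last joint's range is limited). The gripper opens to 92 mm and grips with 3 to 60 N. Pads are 19 mm wide; open, the fingers measure 130 mm over their backs; the gripper's body (75 mm by 190 mm) begins 47 mm behind the grasp point.
Start: joints at [-1.275, 0.342, 1.524, -0, 1.275, -0.146], TCP at [224.492, -474.585, 404.741] pointing down, gripper open.
Joint ranges: [-2.53, 2.53], [-0.77, 2.02], [0.04, 2.7], [-1, 4.14], [0.28, 2.66], [-3.11, 3.11]. Speed limits (rad/s): [2.57, 2.57, 3.14, 3.14, 3.14, 3.14].

## Interface

Orientations are given as [roll, pitch, yaw] about the fixed x, y, z axes, in that order (R = Rz(yaw) Ry(pitch) Rx(roll)).
In Python, from plant import * gives the robot as it stands. The module is installed in compiled form; this text tells all that it offers.
- The arm moves only by the shell command python3 -m inch 'ROWS'. ROWS is JSON, a list of rows, each a list of 5 numbers: the shift along the tool's x, y, z in m, then the turn about the tool's z in rad, then the opening, from 0 (shut) to 1 (fully open). In form: [[tx, ty, tz, spin, claw], ...]. A call has 1 to 8 rows; each row is the pose to reach, as a shift and turn from the pose commanded when the call began, along the tool's axes at that moment; what a row does not reach only later rows make up. A row lasts 1/12 s, in which the tool goes at most 41.7 mm and 7.16 degrees, less where a joint would pass 70% of its speed; a pose out of reach is approached as far as the arm can. A call with a gripper value outside its range is refused whole. The fingers move at their own pace and stop on an object; the grip force is fixed at half the most. Time passes only in rows, so rows that repeat a pose let the fingers close. It gives the time, the measured TCP pose, the force, the opening and the grip force at its end, in the units of the state.
- get_obs(): the state, without advancing time (a new reading comes with each control period).
- capture(name): name is "scene" or "top"; returns a dict with "color" (384x512x3 uint8, red, green, blue), "intrinsics" (3x3 intrinsics, pixels), "pose" (4x4, takes a point from camera to world coordinates). Camera axes: x right, y down, z forward; pixel columns grow to the right and rows downward; lengths in mm; the calibration is good to about 2 mm. A picture is of the moment at which its call begins. There is no depth.
- close_job(): hands the job in; it is judged then, once.
Trained networks look in a picture, given as the dict that the camera call returned (one of the last four; its "shot" number tells which), for a name from the list of things; names that differ only in an ending like _2 or _b are one class to them, and where a whole thing is asked for, a point or a joint stands for the part that bears it (a point fixed in the world has none). Each returns a list of dicts, best first, with "conf" (0 to 1); they miss things now and then, are a little off and sometimes report something else, mostly with a low value. They report only what shows in the picture. A call takes as long as a camera call.
- look_for(picture, target): "rect" ([centre column, centre row, width, height] in pixels, round what is visible of it).
- trace(picture, target): "pixels" (384x512 bool, what is visible of it) and "rect" ([centre column, centre row, width, height] in pixels, round what is visible of it).
- tip_of(picture, target): "centre" ([column, row] in pixels: a listed point, or the origin of a listed thing).
The state is a dict: "time": time; "joint_positions": joint angles; "dq": joint speeds; "tau": joint torques, N m; "tool_pos": TCP position; "tcp_rot": TCP orientation; "contact_force": force on the tool from outside, world axes, zero at the start; "moment": the same for the moment, N m; "grip_width": finger opening in mm; "finger_force": force on a finger pad.
Only numpy, scipy, OpenCV 4.12 (cv2) and the standard library are available. Lean on these libraries where they do the work, as an engineer would, in place of code of your own. Each camera call takes 0.05 s, during which the arm holds its last target. There are 200 camera calls.

## Working session

There is one attempt and no reset: what is moved stays moved. The work goes in short steps, Python scripts to look and compute and a shell command to move; the robot and the scene stay as the last step left them, time stands still between calls to the robot, and variables do not carry over. Pictures are saved under pics/ and viewed, at most 14 in all, crops included, and the job is handed in when it is done.

```bash
mkdir -p pics; cat > h.py <<'E'
from plant import *
import numpy as np, cv2
def ray(p,uv):
    K=np.array(p["intrinsics"]);T=np.array(p["pose"])
    d=T[:3,:3]@np.linalg.inv(K)@np.array([uv[0],uv[1],1.]);return T[:3,3],d/np.linalg.norm(d)
def onz(p,uv,z):
    o,d=ray(p,uv);return o+d*(z-o[2])/d[2]
def proj(p,X):
    K=np.array(p["intrinsics"]);T=np.array(p["pose"])
    c=T[:3,:3].T@(np.array(X,float)-T[:3,3]);q=K@c;return q[:2]/q[2]
def tri(a,ua,b,ub):
    A=np.zeros((3,3));r=np.zeros(3)
    L=[ray(a,ua),ray(b,ub)]
    for o,d in L:
        M=np.eye(3)-np.outer(d,d);A+=M;r+=M@o
    X=np.linalg.solve(A,r);return X,[np.linalg.norm(np.cross(X-o,d)) for o,d in L]
def save(p,n):cv2.imwrite("pics/"+n,cv2.cvtColor(p["color"],cv2.COLOR_RGB2BGR))
E
python3 - <<'E'
from h import *
np.set_printoptions(precision=1,suppress=True)
a=capture("top");b=capture("scene")
save(a,"top0.png");save(b,"scene0.png")
for p in(a,b):print(np.array(p["pose"]),np.array(p["intrinsics"])[0])
for n in "stage plate_mat spatula_mat coaster spatula spatula_mid plate_a plate_b plate_c cup cleaner gauge_box ring_gauge caliper mouse".split():
    for nm,p in(("T",a),("S",b)):
        print(nm,n,[(np.round(d["centre"]),round(d["conf"],2),onz(p,d["centre"],0)[:2]) for d in tip_of(p,n)[:3]])
print(get_obs())
E
```

```text
[[  -0.    -1.     0.1  477.6]
 [  -1.     0.     0.    -6.3]
 [  -0.    -0.1   -1.  1005.5]
 [   0.     0.     0.     1. ]] [361.9   0.  259. ]
[[  -0.4    0.7   -0.5 1268.5]
 [   0.9    0.4   -0.3  380.6]
 [  -0.    -0.6   -0.8 1215.4]
 [   0.     0.     0.     1. ]] [484.5   0.  259.4]
T stage [(array([275., 186.]), 0.57, array([574.2, -33.3]))]
S stage [(array([250., 198.]), 0.76, array([562. , -23.2]))]
T plate_mat [(array([143., 205.]), 0.94, array([521.5, 337.1])), (array([371., 161.]), 0.57, array([ 639.9, -300.3]))]
S plate_mat [(array([232., 133.]), 0.7, array([ 357.3, -194.6])), (array([370., 237.]), 0.59, array([532.6, 345.5]))]
T spatula_mat [(array([375., 167.]), 0.95, array([ 623.5, -312. ]))]
S spatula_mat [(array([158., 178.]), 0.79, array([ 622.3, -315.7])), (array([173., 131.]), 0.26, array([ 434.6, -377.3]))]
T coaster [(array([404., 239.]), 0.57, array([ 423.8, -383. ]))]
S coaster [(array([162., 185.]), 0.67, array([ 637.5, -291. ])), (array([179., 134.]), 0.65, array([ 437.8, -350.2]))]
T spatula [(array([371., 163.]), 0.83, array([ 634.3, -300.1]))]
S spatula 
[... 2295 characters left out ...]
91.6])), (array([402., 241.]), 0.39, array([ 418.9, -378.5]))]
S caliper [(array([233., 132.]), 0.93, array([ 351.8, -192.2])), (array([240., 201.]), 0.33, array([585.9, -43.7]))]
T mouse [(array([422., 147.]), 0.67, array([ 678.7, -445.7]))]
S mouse [(array([115., 176.]), 0.93, array([ 672.9, -441. ]))]
{'time': 1.6, 'joint_positions': array([-1.3,  0.3,  1.5,  0. ,  1.3, -0.1]), 'dq': array([-0.,  0.,  0.,  0.,  0., -0.]), 'tau': array([ -0. , -43.1, -24.4,   0.1,   0. ,  -0. ]), 'tool_pos': array([ 224.5, -474.6,  404.7]), 'tcp_rot': array([ 3.1, -0. ,  0.4]), 'contact_force': array([-0.3,  0.5, -0.1]), 'moment': array([-0.,  0., -0.]), 'finger_force': 0.0, 'grip_width': 91.6241410169673}
```

View pics/top0.png

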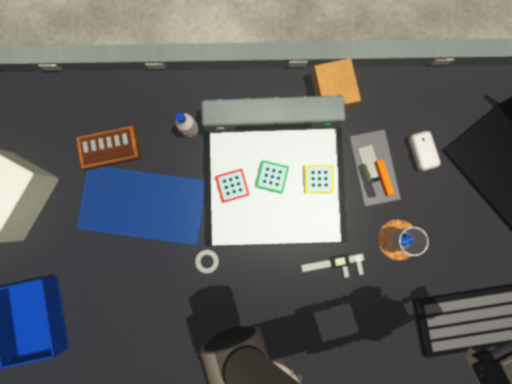

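View pics/scene0.png

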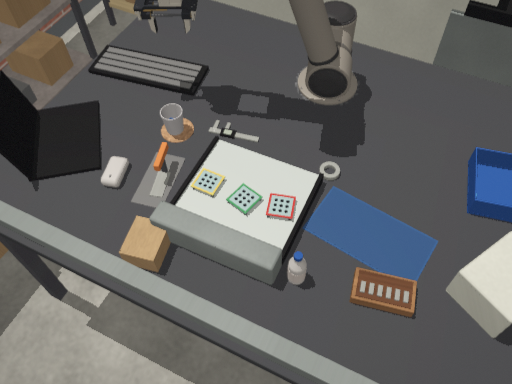

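```bash
for i in 1 2; do python3 -m inch '[[0,0,-0.33,0,1],[0,0,-0.33,0,1],[0,0,-0.33,0,1],[0,0,-0.33,0,1],[0,0,-0.33,0,1],[0,0,-0.33,0,1],[0,0,-0.33,0,1],[0,0,-0.33,0,1]]'; done; python3 -c "
from h import *
print(get_obs()['joint_positions'],get_obs()['tcp_rot'])"
python3 - <<'E'
from h import *
np.set_printoptions(precision=1,suppress=True)
a=capture("top");b=capture("scene")
H={}
for nm,p,z in(("T",a,44),("S",b,44)):
    hsv=cv2.cvtColor(p["color"],cv2.COLOR_RGB2HSV)
    for d in trace(p,"plate_a"):
        if d["conf"]<.3: continue
        m=d["pixels"].astype(np.uint8); c=np.argwhere(m)[:,::-1]
        P=np.array([onz(p,u,z)[:2] for u in c],np.float32)
        r=cv2.minAreaRect(P); hs=hsv[m>0]; hs=hs[hs[:,1]>110]; print(nm,"plate",d["conf"],np.array(r[0]),np.array(r[1]),round(r[2],1),"hue",np.median(hs[:,0]))
    o=((hsv[...,0]>5)&(hsv[...,0]<16)&(hsv[...,1]>200)&(hsv[...,2]>150)).astype(np.uint8)
    n,l,s,cc=cv2.connectedComponentsWithStats(o)
    for i in np.argsort(-s[1:,4])[:3]+1: 
        P=np.argwhere(l==i)[:,::-1]; r=cv2.minAreaRect(np.array([onz(p,u,85)[:2] for u in P],np.float32));print(nm,"orange",s[i],cc[i],np.array(r[0]),np.array(r[1]),r[2])
    for n,z2 in(("plate_mat",0),("spatula_mat",0),("coaster",0),("stage",30),("spatula",3),("cup",85)):
        for d in trace(p,n)[:1]:
            P=np.array([onz(p,u,z2)[:2] for u in np.argwhere(d["pixels"])[:,::-1]],np.float32);r=cv2.minAreaRect(P)
            print(nm,n,d["conf"],np.array(r[0]),np.array(r[1]),round(r[2],1),np.round(d["rect"]))
    cv2.imwrite("pics/c1%s.png"%nm,cv2.cvtColor(cv2.resize(p["color"][130:270,340:450] if nm=="T" else p["color"][90:210,90:210],None,fx=4,fy=4,interpolation=2),cv2.COLOR_RGB2BGR))
E
```

```text
time: 2.27
tool_pos: [224.1, -473.2, 737.6]
tcp_rot: [3.139, 0.0, 0.442]
contact_force: [1.0, -2.0, 1.0]
grip_width: 91.5
finger_force: 0.0
time: 2.93
tool_pos: [182.3, -388.3, 863.6]
tcp_rot: [3.118, 0.002, 0.442]
contact_force: [0.5, 0.5, 0.2]
grip_width: 91.5
finger_force: 0.0
[-1.31168289  0.42402015  0.03669278  0.00531072  2.6568511  -0.17792525] [3.11751993e+00 1.92955997e-03 4.41744098e-01]
T plate 0.9 [570.3  84.3] [77.7 77.3] 15.3 hue 3.0
T plate 0.77 [ 587.3 -148.1] [76.1 75.4] 1.6 hue 28.0
T plate 0.75 [593.1 -22.3] [75.9 76. ] 76.4 hue 66.0
T orange [377 161  12  34  75] [382.2 177.5] [ 583.9 -303.4] [87.6  5.6] 15.685599327087402
T orange [380 160   3   2   3] [381.  160.3] [ 628.6 -302.2] [5.6 1.2] 62.23646545410156
T orange [384 167   1   1   1] [384. 167.] [ 611.2 -309. ] [0. 0.] 0.0
T plate_mat 0.96 [524.4 342.5] [341.8 184.3] 81.2 [143. 207. 129.  80.]
T spatula_mat 0.62 [ 621.7 -308.5] [201.7 102.9] 10.5 [375. 167.  49.  75.]
T coaster 0.84 [ 424.7 -354.4] [ 88.  107.4] 83.9 [394. 240.  31.  36.]
T stage 0.77 [614.6 -27.6] [402.8 392.2] 0.6 [274. 170. 145. 151.]
T spatula 0.73 [ 612.2 -310.8] [148.1  57.2] 17.7 [375. 173.  35.  50.]
T cup 0.93 [ 427.7 -365.9] [89.1 68.7] 62.9 [410. 242.  37.  33.]
S plate 0.93 [572.4  83.1] [82.1 75.8] 16.1 hue 1.0
S plate 0.83 [593.  -26.4] [77.9 79.5] 76.4 hue 67.0
S plate 0.56 [ 588.6 -149.9] [79.1 77.7] 0.2 hue 24.0
S plate_mat 0.88 [523.2 340.4] [340.7 181.9] 82.1 [371. 233. 131.  88.]
S spatula_mat 0.69 [ 621.3 -311.4] [200.5 104.6] 10.3 [159. 178.  53.  54.]
S coaster 0.7 [ 427.6 -362.6] [ 90.7 106.2] 54.1 [179. 133.  31.  19.]
S spatula 0.88 [ 583.9 -325.1] [214.5  56.3] 28.4 [160. 171.  16.  52.]
S cup 0.93 [ 443.1 -354.7] [145.   72.8] 46.3 [173. 119.  26.  37.]
```

View pics/c1T.png

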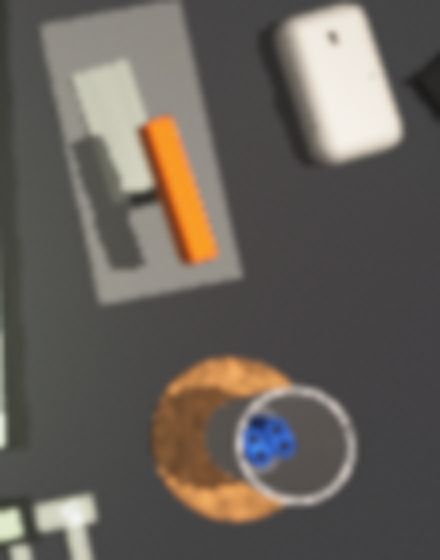

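```bash
cat >> h.py <<'E'
def st():
    o=get_obs();print("q",np.round(o['joint_positions'],3),"pos",np.round(o['tool_pos'],1),"rot",np.round(o['tcp_rot'],3),"t",round(o['time'],1),"w",round(o['grip_width'],1),"F",np.round(o['contact_force'],1))
E
R='[[0,0.33,0.2,0,1],[0,0.33,0.2,0,1],[0,0.33,0.2,0,1],[0,0.33,0.2,0,1],[0,0.33,0.2,0,1],[0,0.33,0.2,0,1],[0,0.33,0.2,0,1],[0,0.33,0.2,0,1]]'
python3 -m inch '[[0,0.33,0.2,0,1],[0,0.33,0.2,0,1],[0,0.33,0.2,0,1],[0,0.33,0.2,0,1],[0,0.33,0.2,0,1],[0,0.33,0.2,0,1],[0,0.33,0.2,0,1],[0,0.33,0.2,0,1]]'>/dev/null;python3 -c "from h import *;st()"
for i in 1 2 3; do python3 -m inch '[[0,0.33,0,0,1],[0,0.33,0,0,1],[0,0.33,0,0,1],[0,0.33,0,0,1],[0,0.33,0,0,1],[0,0.33,0,0,1],[0,0.33,0,0,1],[0,0.33,0,0,1]]'>/dev/null;python3 -c "from h import *;st()"; done
```

```text
q [-1.246  0.78   0.038  0.003  2.289 -0.114] pos [ 286.8 -610.2  668. ] rot [3.107e+00 1.000e-03 4.420e-01] t 4.4 w 91.6 F [ 0.2 -0.9  0.6]
q [-1.234  0.909  0.037  0.006  2.133 -0.102] pos [ 318.2 -675.9  578.8] rot [3.078e+00 2.000e-03 4.420e-01] t 5.1 w 92.2 F [ 0.1 -0.1 -0.2]
q [-1.228  1.009  0.037  0.008  2.005 -0.095] pos [ 339.7 -720.7  503.1] rot [3.05e+00 2.00e-03 4.42e-01] t 5.7 w 91.6 F [-0.3 -0.4  0.1]
q [-1.224  1.084  0.037  0.01   1.9   -0.091] pos [ 354.1 -750.6  443.7] rot [3.021e+00 2.000e-03 4.420e-01] t 6.4 w 91.5 F [ 0.3  0.5 -0.6]
```

```bash
cat > kin.py <<'E'
import numpy as np
from scipy.optimize import least_squares
from scipy.spatial.transform import Rotation as Ro
LO=np.array([-2.53,-.77,.04,-1,.28,-3.11]);HI=np.array([2.53,2.02,2.7,4.14,2.66,3.11])
P0=[0,300,400,400,100,77,0]
def fk(q,P):
    a1,h,L2,L3,d6,s,e=P
    R=Ro.from_euler('z',q[0]); p=np.array([0,0,h])+R.apply([a1,s,0])
    R=R*Ro.from_euler('y',q[1]); p=p+R.apply([0,0,L2])
    R=R*Ro.from_euler('y',q[2]); p=p+R.apply([e,0,L3])
    R=R*Ro.from_euler('z',q[3])*Ro.from_euler('y',q[4]); p=p+R.apply([0,0,d6])
    return p,R*Ro.from_euler('z',q[5])
E
python3 - <<'E'
from kin import *
np.set_printoptions(precision=3,suppress=True)
D=[([-1.275,.342,1.524,0,1.275,-.146],[224.492,-474.585,404.741],None),
([-1.31168,.42402,.03669,.00531,2.65685,-.17793],[182.3,-388.3,863.6],[3.1175,.0019,.4417]),
([-1.246,.78,.038,.003,2.289,-.114],[286.8,-610.2,668.],[3.107,.001,.442]),
([-1.234,.909,.037,.006,2.133,-.102],[318.2,-675.9,578.8],[3.078,.002,.442]),
([-1.228,1.009,.037,.008,2.005,-.095],[339.7,-720.7,503.1],[3.05,.002,.442]),
([-1.224,1.084,.037,.01,1.9,-.091],[354.1,-750.6,443.7],[3.021,.002,.442])]
f=lambda P:np.concatenate([fk(q,P)[0]-p for q,p,_ in D]+[np.array(P)[[0,6]]*.01])
s=least_squares(f,P0);print(s.x,s.fun)
for q,p,r in D:
    R=fk(q,s.x)[1]
    print(R.as_matrix()[:,2],R.as_euler('xyz'),r)
E
```

```text
[  0.019 223.37  506.12  379.566 140.425  76.505  46.589] [ 0.106  0.012  0.01   0.141 -0.022 -0.036 -0.292  0.058  0.34   0.276
 -0.013 -0.316 -0.182  0.01  -0.104 -0.05  -0.057  0.106  0.     0.466]
[ 0.    -0.001 -1.   ] [-3.142  0.001  2.013] None
[ 0.009 -0.023 -1.   ] [-3.14   0.024  2.013] [3.1175, 0.0019, 0.4417]
[ 0.013 -0.032 -0.999] [-3.14   0.035  2.012] [3.107, 0.001, 0.442]
[ 0.025 -0.057 -0.998] [-3.14   0.063  2.013] [3.078, 0.002, 0.442]
[ 0.037 -0.083 -0.996] [-3.14   0.091  2.012] [3.05, 0.002, 0.442]
[ 0.05  -0.11  -0.993] [-3.14   0.121  2.013] [3.021, 0.002, 0.442]
```

```bash
cat >> kin.py <<'E'
P=[0.019,223.37,506.12,379.566,140.425,76.505,46.589]
YO=Ro.from_euler('z',-np.pi/2)
def FK(q): p,R=fk(q,P);return p,R*YO
def tool(th,A,spin):  # z at angle th from down toward azimuth A; spin 0: closing axis y horizontal
    z=np.array([np.sin(th)*np.cos(A),np.sin(th)*np.sin(A),-np.cos(th)])
    y=np.array([-np.sin(A),np.cos(A),0]);x=np.cross(y,z)
    return Ro.from_matrix(np.c_[x,y,z])*Ro.from_euler('z',spin)
rng=np.random.default_rng(0)
def IK(p,R,n=12,q0=None):
    sols=[]
    for i in range(n):
        s=least_squares(lambda q:np.r_[(FK(q)[0]-p)/100,(R.inv()*FK(q)[1]).as_rotvec()],q0 if i==0 and q0 is not None else rng.uniform(LO,HI),bounds=(LO,HI),max_nfev=80)
        if s.cost<1e-6 and not any(np.abs(s.x-t).max()<.05 for t in sols):sols.append(s.x)
    return sols
E
python3 - <<'E'
from kin import *
np.set_printoptions(precision=2,suppress=True)
for th in(65,75,85):
  for A in range(-90,121,30):
    t,a=np.radians([th,A])
    for sp in(0,np.pi):
      R=tool(t,a,sp);z=R.as_matrix()[:,2]
      for q in IK(np.array([424,-377,50])-159*z,R,10):print(th,A,round(sp,1),q)
E
```

```text
65 -60 0 [-0.7   0.86  2.35  3.48  1.2  -1.55]
65 -60 3.1 [-0.7   0.86  2.35  3.48  1.2   1.6 ]
65 -30 0 [-1.16  0.87  2.39  2.54  1.23 -1.65]
65 -30 3.1 [-1.16  0.87  2.39  2.54  1.23  1.5 ]
65 0 0 [-1.38  0.85  2.12  1.68  1.11 -1.38]
65 0 3.1 [-1.38  0.85  2.12  1.68  1.11  1.76]
65 30 0 [-1.36  0.91  1.73  1.09  1.33 -1.08]
65 30 3.1 [-1.36  0.91  1.73  1.09  1.33  2.06]
65 60 0 [-1.24  1.04  1.31  0.76  1.69 -1.01]
65 60 3.1 [-1.24  1.04  1.31  0.76  1.69  2.13]
65 90 0 [-1.09  1.19  0.92  0.49  2.06 -1.11]
65 90 3.1 [-1.09  1.19  0.92  0.49  2.06  2.04]
65 120 0 [-0.92  1.3   0.63  0.16  2.33 -1.41]
65 120 3.1 [-0.92  1.3   0.63  0.16  2.33  1.73]
75 -60 0 [-0.68  1.03  2.36  3.5   1.54 -1.48]
75 -60 3.1 [-0.68  1.03  2.36  3.5   1.54  1.66]
75 -30 0 [-1.2   1.05  2.4   2.5   1.55 -1.76]
75 -30 3.1 [-1.2   1.05  2.4   2.5   1.55  1.38]
75 0 0 [-1.42  0.97  2.11  1.71  1.3  -1.51]
75 0 3.1 [-1.42  0.97  2.11  1.71  1.3   1.63]
75 30 0 [-1.39  1.01  1.7   1.15  1.47 -1.17]
75 30 3.1 [-1.39  1.01  1.7   1.15  1.47  1.98]
75 60 0 [-1.26  1.13  1.26  0.83  1.83 -1.02]
75 60 3.1 [-1.26  1.13  1.26  0.83  1.83  2.12]
75 90 0 [-1.1   1.29  0.83  0.58  2.22 -1.07]
75 90 3.1 [-1.1   1.29  0.83  0.58  2.22  2.08]
75 120 0 [-0.93  1.42  0.48  0.21  2.53 -1.37]
75 120 3.1 [-0.93  1.42  0.48  0.21  2.53  1.77]
85 -60 0 [-0.67  1.19  2.32  3.53  1.82 -1.43]
85 -60 3.1 [-0.67  1.19  2.32  3.53  1.82  1.71]
85 -30 0 [-1.22  1.21  2.37  2.42  1.82 -1.85]
85 -30 3.1 [-1.22  1.21  2.37  2.42  1.82  1.29]
85 0 0 [-1.44  1.1   2.08  1.7   1.49 -1.61]
85 0 3.1 [-1.44  1.1   2.08  1.7   1.49  1.53]
85 30 0 [-1.4   1.11  1.66  1.21  1.61 -1.23]
85 30 3.1 [-1.4   1.11  1.66  1.21  1.61  1.91]
85 60 0 [-1.27  1.23  1.21  0.91  1.96 -1.03]
85 60 3.1 [-1.27  1.23  1.21  0.91  1.96  2.11]
85 90 0 [-1.11  1.38  0.75  0.68  2.36 -1.  ]
85 90 3.1 [-1.11  1.38  0.75  0.68  2.36  2.14]
```

```bash
cat >> h.py <<'E'
from scipy.spatial.transform import Rotation as Ro
def d(pts,yaws=None,rot=None,p0=None):
    """chain of world waypoints -> tool shifts (m) per call; yaw delta list = spins"""
    o=get_obs();R=Ro.from_euler('xyz',o['tcp_rot'] if rot is None else rot);p=np.array(o['tool_pos'] if p0 is None else p0)
    for i,t in enumerate(pts):
        t=np.array(t,float);s=yaws[i] if yaws else 0
        print(np.round(t),"->",np.round(R.inv().apply(t-p)/1000,4),"spin",s,"rows>=",round(max(np.linalg.norm(t-p)/41.7,abs(s)/.125),1));R=R*Ro.from_euler('z',s);p=t
E
python3 -c "
from h import *
d([[440,-430,520],[520,-110,560],[480,210,560],[250,480,560],[-60,600,560],[-260,650,560]],[-.95,0,0,0,0,0])"
```

```text
[ 440. -430.  520.] -> [ 0.2146 -0.242  -0.1065] spin -0.95 rows>= 8.2
[ 520. -110.  560.] -> [ 0.3236  0.0256 -0.0708] spin 0 rows>= 8.0
[480. 210. 560.] -> [ 0.3059 -0.095  -0.037 ] spin 0 rows>= 7.7
[250. 480. 560.] -> [ 0.2227 -0.273  -0.041 ] spin 0 rows>= 8.5
[-60. 600. 560.] -> [ 0.0615 -0.3254 -0.0286] spin 0 rows>= 8.0
[-260.  650.  560.] -> [ 0.0128 -0.2052 -0.0154] spin 0 rows>= 4.9
```

```bash

python3 -m inch '[[0.215,-0.242,-0.106,-0.95,1],[0.215,-0.242,-0.106,-0.95,1],[0.215,-0.242,-0.106,-0.95,1],[0.215,-0.242,-0.106,-0.95,1],[0.215,-0.242,-0.106,-0.95,1],[0.215,-0.242,-0.106,-0.95,1],[0.215,-0.242,-0.106,-0.95,1],[0.215,-0.242,-0.106,-0.95,1]]' >/dev/null; python3 -c "from h import *;st()"
python3 -m inch '[[0.324,0.026,-0.07,0,1],[0.324,0.026,-0.07,0,1],[0.324,0.026,-0.07,0,1],[0.324,0.026,-0.07,0,1],[0.324,0.026,-0.07,0,1],[0.324,0.026,-0.07,0,1],[0.324,0.026,-0.07,0,1],[0.324,0.026,-0.07,0,1]]' >/dev/null
python3 -m inch '[[0.306,-0.095,-0.037,0,1],[0.306,-0.095,-0.037,0,1],[0.306,-0.095,-0.037,0,1],[0.306,-0.095,-0.037,0,1],[0.306,-0.095,-0.037,0,1],[0.306,-0.095,-0.037,0,1],[0.306,-0.095,-0.037,0,1],[0.306,-0.095,-0.037,0,1]]' >/dev/null; python3 -c "from h import *;st();d([[250,480,560],[-60,600,560],[-260,650,560]])"
```

```text
q [-0.938  0.472  1.034 -0.025  1.516 -0.729] pos [ 430.8 -463.7  512.8] rot [3.069 0.098 1.359] t 7.1 w 91.9 F [ 0.2 -0.5  0.6]
q [ 0.227  0.268  1.231 -0.117  1.617  0.433] pos [492.8 175.2 553. ] rot [3.068 0.095 1.354] t 8.4 w 92.2 F [ 0.2 -0.  -0.3]
[250. 480. 560.] -> [ 0.2437 -0.2996 -0.0525] spin 0 rows>= 9.3
[-60. 600. 560.] -> [ 0.0503 -0.3273 -0.029 ] spin 0 rows>= 8.0
[-260.  650.  560.] -> [ 0.0058 -0.2055 -0.0157] spin 0 rows>= 4.9
```

```bash

python3 -m inch '[[0.24,-0.3,-0.05,0,1],[0.24,-0.3,-0.05,0,1],[0.24,-0.3,-0.05,0,1],[0.24,-0.3,-0.05,0,1],[0.24,-0.3,-0.05,0,1],[0.24,-0.3,-0.05,0,1],[0.24,-0.3,-0.05,0,1],[0.24,-0.3,-0.05,0,1]]' >/dev/null
python3 -m inch '[[0.05,-0.33,-0.03,0,1],[0.05,-0.33,-0.03,0,1],[0.05,-0.33,-0.03,0,1],[0.05,-0.33,-0.03,0,1],[0.05,-0.33,-0.03,0,1],[0.05,-0.33,-0.03,0,1],[0.05,-0.33,-0.03,0,1],[0.05,-0.33,-0.03,0,1]]' >/dev/null
python3 -m inch '[[0.006,-0.206,-0.016,0,1],[0.006,-0.206,-0.016,0,1],[0.006,-0.206,-0.016,0,1],[0.006,-0.206,-0.016,0,1],[0.006,-0.206,-0.016,0,1]]' >/dev/null; python3 -c "from h import *;st()"
for i in 1 2 ; do python3 -m inch '[[0.27,-0.2,0,0,1],[0.27,-0.2,0,0,1],[0.27,-0.2,0,0,1],[0.27,-0.2,0,0,1],[0.27,-0.2,0,0,1],[0.27,-0.2,0,0,1],[0.27,-0.2,0,0,1],[0.27,-0.2,0,0,1]]' >/dev/null;  python3 -c "
from h import *
st();print(Ro.from_euler('xyz',get_obs()['tcp_rot']).as_matrix()[:,2])"; done
```

```text
q [ 1.82   0.58   0.733 -0.023  1.945  2.027] pos [-228.9  602.3  558.8] rot [3.07  0.095 1.353] t 10.2 w 92.0 F [0.2 0.5 0.9]
q [ 1.853  1.04   0.036 -0.018  2.157  2.059] pos [-288.8  728.2  479.1] rot [3.085 0.073 1.354] t 10.8 w 92.0 F [ 0.3 -0.1 -0. ]
[ 0.03982225 -0.08337231 -0.99572247]
q [ 1.868  1.147  0.036 -0.012  2.024  2.077] pos [-312.   763.3  391.8] rot [3.1   0.052 1.355] t 11.5 w 91.6 F [-0.   0.4 -0.4]
[ 0.02981147 -0.05941535 -0.9977881 ]
```

```bash

for i in 1 2 ; do python3 -m inch '[[0.25,-0.18,-0.2,0,1],[0.25,-0.18,-0.2,0,1],[0.25,-0.18,-0.2,0,1],[0.25,-0.18,-0.2,0,1],[0.25,-0.18,-0.2,0,1],[0.25,-0.18,-0.2,0,1],[0.25,-0.18,-0.2,0,1],[0.25,-0.18,-0.2,0,1]]' >/dev/null;  python3 -c "
from h import *
st();print(Ro.from_euler('xyz',get_obs()['tcp_rot']).as_matrix()[:,2])"; done
```

```text
q [ 1.871  1.101  0.037 -0.009  2.042  2.081] pos [-311.4  751.6  429.3] rot [3.116 0.029 1.356] t 12.2 w 91.8 F [0.4 0.1 1.4]
[ 0.01911015 -0.03351552 -0.99925548]
q [ 1.873  1.06   0.037 -0.006  2.055  2.085] pos [-310.   740.3  462.3] rot [3.132 0.006 1.356] t 12.8 w 91.9 F [-0.2  0.4 -0.1]
[ 0.00847138 -0.00813537 -0.99993102]
```

```bash
cat >> h.py <<'E'
from scipy.optimize import minimize
def box(x0,x1,y0,y1,z0,z1):return np.array([[x,y,z] for x in(x0,x1) for y in(y0,y1) for z in(z0,z1)],float)
HANDLE=box(-100,-5,-9,9,59,85);PLATE=box(-38,38,-38,38,10,14)
CUP=np.array([[r*np.cos(a),r*np.sin(a),z] for r,z in((28,0),(32.5,45),(36.5,85)) for a in np.linspace(0,6.28,40)])
def fit(views,pts,x0,free=(1,1,1,1)):
    """views: list of (pic, mask); fit x,y,z,yaw of hull(pts)"""
    free=np.array(free,bool);x0=np.array(x0,float)
    def cost(v):
        x=x0.copy();x[free]=v*[20,20,20,.3][:0] if False else v
        c,s=np.cos(x[3]),np.sin(x[3]);W=pts@np.array([[c,-s,0],[s,c,0],[0,0,1]]).T+x[:3];t=0
        for p,m in views:
            uv=np.array([proj(p,w) for w in W])
            S=6;mm=m
            img=np.zeros((384*S//2,512*S//2),np.uint8)
            h=cv2.convexHull(((uv+.5)*S/2*16).astype(np.int32));cv2.fillConvexPoly(img,h,255,shift=4)
            i=cv2.resize(img,(512,384),interpolation=cv2.INTER_AREA)/255.
            t+=1-np.minimum(i,mm).sum()/np.maximum(i,mm).sum()
        return t
    v0=x0[free];sx=[np.array([8,8,8,.15])[free][i]*np.eye(len(v0))[i] for i in range(len(v0))]
    r=minimize(cost,v0,method='Nelder-Mead',options=dict(initial_simplex=np.array([v0]+[v0+s for s in sx]),xatol=.05,fatol=1e-4,maxfev=250))
    x=x0.copy();x[free]=r.x;return x,r.fun
def hue(p,lo,hi,sat=100,val=60):
    h=cv2.cvtColor(p["color"],cv2.COLOR_RGB2HSV);return ((h[...,0]>=lo)&(h[...,0]<=hi)&(h[...,1]>sat)&(h[...,2]>val)).astype(np.uint8)
def near(m,uv,r):
    z=np.zeros_like(m);cv2.circle(z,(int(uv[0]),int(uv[1])),r,1,-1);return m*z
E
python3 - <<'E'
from h import *
np.set_printoptions(precision=2,suppress=True)
a=capture("top");b=capture("scene")
V=[]
for p in(a,b):
    m=near(hue(p,4,18,150,70),proj(p,[584,-303,80]),26);V.append((p,m))
    print(m.sum())
print("spatula",fit(V,HANDLE,[634,-300,0,.27]),[fit([v],HANDLE,[634,-300,0,.27],(1,1,0,1)) for v in V])
for nm,c in(("c",[571,84,30,.27]),("a",[588,-149,30,0]),("b",[593,-24,30,-.24])):
    V=[]
    for p in(a,b):
        t=[q for q in trace(p,"plate_a") if np.hypot(*(np.array(q["rect"][:2])-proj(p,c)))<15][:1]
        if t:V.append((p,t[0]["pixels"].astype(np.uint8)))
    print("plate",nm,fit(V,PLATE,c))
V=[(p,trace(p,"cup")[0]["pixels"].astype(np.uint8)) for p in(a,b)]
print("cup",fit(V,CUP,[422,-377,0,0],(1,1,1,0)))
for p in(a,b):
    t=trace(p,"plate_mat")[0]["pixels"].astype(np.uint8);print("mat",fit([(p,t)],box(-90,90,-170,170,0,0.1),[523,340,0,-.14],(1,1,0,1)))
    t=trace(p,"spatula_mat")[0]["pixels"].astype(np.uint8)|hue(p,4,18,150,70)*0;print("smat",fit([(p,t)],box(-100,100,-50,50,0,0.1),[621,-310,0,.18],(1,1,0,1)))
    h=cv2.cvtColor(p["color"],cv2.COLOR_RGB2HSV);m=near(((h[...,2]>150)&(h[...,1]<60)).astype(np.uint8),proj(p,[575,-10,30]),105)
    n,l,s,_=cv2.connectedComponentsWithStats(m);i=1+s[1:,4].argmax();m=cv2.morphologyEx((l==i).astype(np.uint8),cv2.MORPH_CLOSE,np.ones((25,25),np.uint8))
    print("glass",m.sum(),fit([(p,m)],box(-155,155,-173,173,29.9,30),[575,-8,0,0],(1,1,0,1)))
    u=hue(p,5,20,90,70);u=near(u,proj(p,[424,-377,0]),28);print("cork hull centre",onz(p,cv2.minEnclosingCircle(cv2.findNonZero(u))[0],0),cv2.minEnclosingCircle(cv2.findNonZero(u))[1])
save(a,"t2.png")
E
```

```text
308
208
spatula (array([ 637.33, -297.37,   -1.81,    0.3 ]), np.float64(0.465872682438913)) [(array([ 638.31, -298.76,    0.  ,    0.24]), np.float64(0.23690588590283923)), (array([ 636.18, -297.57,    0.  ,    0.32]), np.float64(0.2272667609783131))]Traceback (most recent call last):
  File "<stdin>", line 12, in <module>
  File "h.py", line 10, in proj
    c=T[:3,:3].T@(np.array(X,float)-T[:3,3]);q=K@c;return q[:2]/q[2]
                  ~~~~~~~~~~~~~~~~~^~~~~~~~
ValueError: operands could not be broadcast together with shapes (4,) (3,)
```

```bash
cat > meas.py <<'E'
from h import *
np.set_printoptions(precision=2,suppress=True)
a=capture("top");b=capture("scene")
for nm,c in(("c",[571,84,30,.27]),("a",[588,-149,30,0]),("b",[593,-24,30,-.24])):
    V=[]
    for p in(a,b):
        t=[q for q in trace(p,"plate_a") if np.hypot(*(np.array(q["rect"][:2])-proj(p,c[:3])))<15][:1]
        if t:V.append((p,t[0]["pixels"].astype(np.uint8)))
    print("plate",nm,len(V),fit(V,PLATE,c))
V=[(p,trace(p,"cup")[0]["pixels"].astype(np.uint8)) for p in(a,b)]
print("cup",fit(V,CUP,[422,-377,0,0],(1,1,1,0)))
for p in(a,b):
    t=trace(p,"plate_mat")[0]["pixels"].astype(np.uint8);print("mat",fit([(p,t)],box(-90,90,-170,170,0,0.1),[523,340,0,-.14],(1,1,0,1)))
    t=trace(p,"spatula_mat")[0]["pixels"].astype(np.uint8);print("smat",fit([(p,t)],box(-100,100,-50,50,0,0.1),[621,-310,0,.18],(1,1,0,1)))
    h=cv2.cvtColor(p["color"],cv2.COLOR_RGB2HSV);m=near(((h[...,2]>150)&(h[...,1]<60)).astype(np.uint8),proj(p,[575,-10,30]),105)
    n,l,s,_=cv2.connectedComponentsWithStats(m);i=1+s[1:,4].argmax();m=cv2.morphologyEx((l==i).astype(np.uint8),cv2.MORPH_CLOSE,np.ones((25,25),np.uint8))
    print("glass",m.sum(),fit([(p,m)],box(-155,155,-173,173,29.9,30),[575,-8,0,0],(1,1,0,1)))
    u=near(hue(p,5,20,90,70),proj(p,[424,-377,0]),28);c,r=cv2.minEnclosingCircle(cv2.findNonZero(u));print("cork",onz(p,c,0),r)
save(a,"t2.png")
E
python3 meas.py
```

```text
plate c 2 (array([571.43,  83.5 ,  32.54,   0.26]), np.float64(0.12819668763329695))
plate a 2 (array([ 588.13, -149.08,   32.31,    0.02]), np.float64(0.14840959461924208))
plate b 2 (array([594.24, -22.43,  33.57,  -0.23]), np.float64(0.13082311555031478))
cup (array([ 424.6 , -374.69,    3.55,    0.  ]), np.float64(0.2843686349819442))
mat (array([524.01, 342.54,   0.  ,  -0.14]), np.float64(0.021131676488188478))
smat (array([ 622.61, -308.76,    0.  ,    0.19]), np.float64(0.3307347580298373))
glass 13668 (array([570.24, -28.92,   0.  ,   0.02]), np.float64(0.06931679527150181))
cork [ 423.27 -366.21    0.  ] 21.103668212890625
mat (array([522.61, 339.48,   0.  ,  -0.14]), np.float64(0.04708647373501662))
smat (array([ 620.96, -312.27,    0.  ,    0.16]), np.float64(0.39911677957137015))
glass 11775 (array([605.34, -33.75,   0.  ,   0.01]), np.float64(0.12066389020555712))
cork [ 453.62 -357.27    0.  ] 21.330949783325195
```

```bash
python3 -c "
from h import *
d([[-60,600,560],[250,480,560],[480,210,540],[560,-110,480],[586,-306,420]],[0,0,.3,.4,.39])"
```

```text
[-60. 600. 560.] -> [-0.0846  0.2752 -0.0946] spin 0 rows>= 7.3
[250. 480. 560.] -> [-0.0513  0.3284  0.0036] spin 0 rows>= 8.0
[480. 210. 540.] -> [-0.2147  0.282   0.0241] spin 0.3 rows>= 8.5
[ 560. -110.  480.] -> [-0.239   0.2264  0.0632] spin 0.4 rows>= 8.0
[ 586. -306.  420.] -> [-0.0991  0.1704  0.0618] spin 0.39 rows>= 5.0
```

```bash

python3 -m inch '[[-0.085,0.275,-0.095,0,1],[-0.085,0.275,-0.095,0,1],[-0.085,0.275,-0.095,0,1],[-0.085,0.275,-0.095,0,1],[-0.085,0.275,-0.095,0,1],[-0.085,0.275,-0.095,0,1],[-0.085,0.275,-0.095,0,1]]' >/dev/null
python3 -m inch '[[-0.05,0.328,0,0,1],[-0.05,0.328,0,0,1],[-0.05,0.328,0,0,1],[-0.05,0.328,0,0,1],[-0.05,0.328,0,0,1],[-0.05,0.328,0,0,1],[-0.05,0.328,0,0,1],[-0.05,0.328,0,0,1]]' >/dev/null
python3 -m inch '[[-0.21,0.27,0.024,0.3,1],[-0.21,0.27,0.024,0.3,1],[-0.21,0.27,0.024,0.3,1],[-0.21,0.27,0.024,0.3,1],[-0.21,0.27,0.024,0.3,1],[-0.21,0.27,0.024,0.3,1],[-0.21,0.27,0.024,0.3,1],[-0.21,0.27,0.024,0.3,1]]' >/dev/null
python3 -m inch '[[-0.23,0.22,0.06,0.4,1],[-0.23,0.22,0.06,0.4,1],[-0.23,0.22,0.06,0.4,1],[-0.23,0.22,0.06,0.4,1],[-0.23,0.22,0.06,0.4,1],[-0.23,0.22,0.06,0.4,1],[-0.23,0.22,0.06,0.4,1],[-0.23,0.22,0.06,0.4,1]]' >/dev/null
python3 -c "from h import *;st();d([[589,-312,340],[589,-312,231]],[.39,0])"
```

```text
q [-0.281  0.276  1.422 -0.006  1.433  0.636] pos [511.2 -68.8 475.5] rot [ 3.129e+00 -2.000e-03  6.550e-01] t 16.2 w 91.8 F [-0.3 -0.2 -0.1]
[ 589. -312.  340.] -> [-0.0867  0.2386  0.1383] spin 0.39 rows>= 6.9
[ 589. -312.  231.] -> [-0.0007 -0.0012  0.109 ] spin 0 rows>= 2.6
```

```bash

python3 -m inch '[[-0.087,0.239,0.138,0.38,1],[-0.087,0.239,0.138,0.38,1],[-0.087,0.239,0.138,0.38,1],[-0.087,0.239,0.138,0.38,1],[-0.087,0.239,0.138,0.38,1],[-0.087,0.239,0.138,0.38,1],[-0.087,0.239,0.138,0.38,1],[-0.087,0.239,0.138,0.38,1]]' >/dev/null
python3 - <<'E'
from h import *
st();d([[589,-312,231]])
a=capture("top");b=capture("scene")
V=[]
for p in(a,b):
    m=near(hue(p,4,18,150,70),proj(p,[589,-311,80]),24);print(m.sum());V.append((p,m))
print("spatula",[fit([v],HANDLE,[634,-300,0,.27],(1,1,0,1)) for v in V if v[1].sum()>50])
cv2.imwrite("pics/g1.png",cv2.cvtColor(np.hstack([cv2.resize(p["color"][y:y+120,x:x+120],(400,400)) for p,x,y in((a,320,110),(b,100,110))]),cv2.COLOR_RGB2BGR))
E
```

```text
q [-0.605  0.66   1.188 -0.004  1.288  0.695] pos [ 588.9 -315.   334.3] rot [ 3.135e+00 -1.000e-03  2.720e-01] t 16.9 w 91.8 F [-1.5  1.2 -0.8]
[ 589. -312.  231.] -> [ 0.0008 -0.0035  0.1032] spin 0 rows>= 2.5
44
202
spatula [(array([ 6.36175670e+02, -2.97565595e+02,  0.00000000e+00,  3.18232355e-01]), np.float64(0.24958070208700978))]
```

View pics/g1.png

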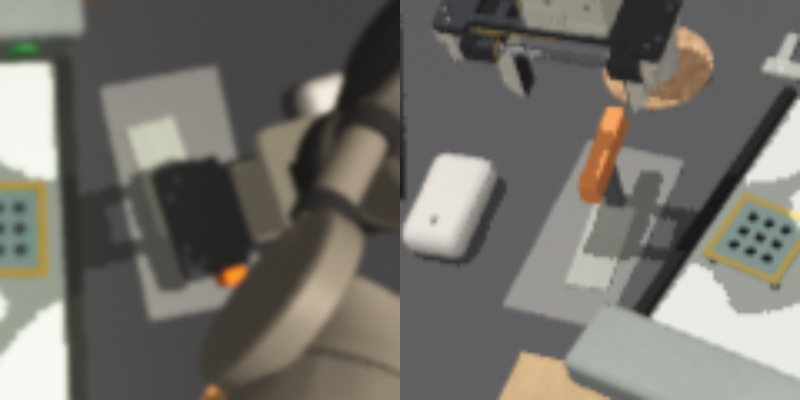

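```bash

python3 -m inch '[[0.001,-0.0035,0.04,-0.01,1],[0.001,-0.0035,0.08,-0.01,1],[0.001,-0.0035,0.103,-0.01,1],[0.001,-0.0035,0.103,-0.01,1],[0.001,-0.0035,0.103,-0.01,1]]' 
python3 -m inch '[[0,0,0,0,0],[0,0,0,0,0],[0,0,0,0,0],[0,0,0,0,0],[0,0,0,0,0],[0,0,0,0,0],[0,0,0,0,0],[0,0,0,0,0]]'; python3 -c "from h import *;st()"
```

```text
time: 17.43
tool_pos: [590.4, -305.5, 238.2]
tcp_rot: [3.132, -0.006, 0.288]
contact_force: [0.3, 0.0, 0.1]
grip_width: 92.0
finger_force: 0.0
time: 18.1
tool_pos: [590.1, -306.6, 237.4]
tcp_rot: [3.132, -0.006, 0.286]
contact_force: [-0.2, 0.4, -0.8]
grip_width: 43.3
finger_force: 0.0
q [-0.594  0.747  1.304 -0.002  1.079  0.692] pos [ 590.1 -306.6  237.4] rot [ 3.132 -0.006  0.286] t 18.1 w 43.3 F [-0.2  0.4 -0.8]
```

```bash

python3 -m inch '[[-0.002,0.005,0.006,0,0.45],[-0.002,0.005,0.006,0,0.45],[-0.002,0.005,0.006,0,0.45]]' 
python3 -m inch '[[0,0,0,0,0],[0,0,0,0,0],[0,0,0,0,0],[0,0,0,0,0],[0,0,0,0,0],[0,0,0,0,0],[0,0,0,0,0],[0,0,0,0,0]]'; python3 -c "from h import *;st()"
```

```text
time: 18.35
tool_pos: [589.4, -312.3, 230.6]
tcp_rot: [3.133, -0.005, 0.286]
contact_force: [0.3, 0.3, -0.1]
grip_width: 41.3
finger_force: 0.0
time: 19.02
tool_pos: [589.7, -311.8, 231.5]
tcp_rot: [3.132, -0.006, 0.287]
contact_force: [-0.0, 1.9, 0.4]
grip_width: 18.0
finger_force: 30.0
q [-0.601  0.757  1.302 -0.002  1.071  0.684] pos [ 589.7 -311.8  231.5] rot [ 3.132 -0.006  0.287] t 19.0 w 18.0 F [-0.   1.9  0.4]
```

```bash

python3 -m inch '[[0,0,-0.03,0,0],[0,0,-0.06,0,0],[0,0,-0.09,0,0],[0,0,-0.11,0,0],[0,0,-0.11,0,0],[0,0,-0.11,0,0]]' 
python3 - <<'E'
from h import *
st();d([[438,-152,340],[438,-152,265]],[.265,0])
b=capture("scene")
print(fit([(b,near(hue(b,4,18,150,70),proj(b,[589,-311,190]),24))],HANDLE,[637,-298,109,.28],(1,1,0,1)))
cv2.imwrite("pics/g2.png",cv2.cvtColor(cv2.resize(b["color"][90:210,90:210],(480,480)),cv2.COLOR_RGB2BGR))
E
```

```text
time: 19.52
tool_pos: [588.8, -311.1, 342.1]
tcp_rot: [3.13, -0.007, 0.286]
contact_force: [-0.4, -0.1, -3.3]
grip_width: 17.9
finger_force: 30.0
q [-0.601  0.648  1.188 -0.002  1.292  0.684] pos [ 588.8 -311.1  342.1] rot [ 3.13  -0.007  0.286] t 19.5 w 17.9 F [-0.4 -0.1 -3.3]
[ 438. -152.  340.] -> [-0.0997 -0.1952 -0.0009] spin 0.265 rows>= 5.3
[ 438. -152.  265.] -> [-0.0007 -0.0007  0.075 ] spin 0 rows>= 1.8
(array([ 6.29662415e+02, -2.97279581e+02,  1.09000000e+02,  5.72913853e-01]), np.float64(0.5708716692555861))
```

View pics/g2.png

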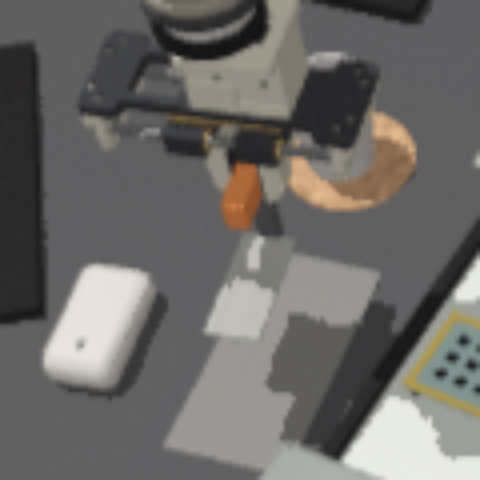

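```bash

python3 - <<'E'
from h import *
b=capture("scene");o=get_obs()
R=Ro.from_euler('z',.286);c=o['tool_pos']+R.apply([50,0,-231.5]);print(c)
for y in(20,-20):
    for dz in(-8,0,8): print(y,dz,(proj(b,c+R.apply([47,y,3])+[0,0,dz])-90)*4)
E
python3 -m inch '[[-0.1,-0.195,0,0.265,0],[-0.1,-0.195,0,0.265,0],[-0.1,-0.195,0,0.265,0],[-0.1,-0.195,0,0.265,0],[-0.1,-0.195,0,0.265,0],[-0.1,-0.195,0,0.265,0],[-0.1,-0.195,0,0.265,0],[-0.1,-0.195,0,0.265,0]]' 
python3 -c "
from h import *
d([[438,-152,265]])"
```

```text
[ 636.36119006 -296.77899817  107.81104906]
20 -8 [262.03074166 348.73236338]
20 0 [259.8839751  342.08705384]
20 8 [257.71673559 335.37837032]
-20 -8 [208.42071131 341.4026322 ]
-20 0 [206.02735859 334.74432293]
-20 8 [203.6112561  328.02272377]
time: 20.28
tool_pos: [437.8, -152.2, 338.3]
tcp_rot: [3.134, -0.008, 0.022]
contact_force: [0.8, -0.2, -1.7]
grip_width: 18.2
finger_force: 30.0
[ 438. -152.  265.] -> [-0.0003 -0.0007  0.0733] spin 0 rows>= 1.8
```

```bash

python3 -m inch '[[0,0,0.035,0,0],[0,0,0.06,0,0],[0,0,0.073,0,0],[0,0,0.073,0,0],[0,0,0.073,0,0],[0,0,0.073,0,0]]' 
python3 -c "
from h import *
for i in range(3): capture('top');st()
d([[535,-150,265]])"
```

```text
time: 20.78
tool_pos: [439.2, -153.7, 266.2]
tcp_rot: [3.133, -0.009, 0.021]
contact_force: [0.1, 0.1, -2.0]
grip_width: 18.1
finger_force: 30.0
q [-0.5    0.403  1.874 -0.004  0.851  1.052] pos [ 439.1 -153.5  266.6] rot [ 3.133 -0.01   0.021] t 20.8 w 17.7 F [ 0.   0.3 -2.7]
q [-0.5    0.403  1.875 -0.004  0.851  1.052] pos [ 439.  -153.4  266.7] rot [ 3.133 -0.01   0.021] t 20.9 w 17.9 F [-0.3 -0.3 -1.8]
q [-0.5    0.402  1.875 -0.004  0.851  1.052] pos [ 438.8 -153.2  266.7] rot [ 3.133 -0.01   0.021] t 20.9 w 17.5 F [ 0.9  0.2 -2.6]
[ 535. -150.  265.] -> [ 0.0962 -0.0012  0.0026] spin 0 rows>= 2.3
```

```bash

python3 -m inch '[[0,0,0.002,0,0],[0.015,0,0.002,0,0],[0.03,0,0.002,0,0],[0.045,0,0.003,0,0],[0.06,0,0.003,0,0],[0.075,-0.001,0.003,0,0],[0.09,-0.001,0.003,0,0],[0.096,-0.001,0.003,0,0]]' 
python3 - <<'E'
from h import *
np.set_printoptions(precision=2,suppress=True)
a=capture('top');b=capture('scene');st()
for p in(a,b):
    t=[q for q in trace(p,"plate_a") if np.hypot(*(np.array(q["rect"][:2])-proj(p,[588,-149,44])))<20][:1]
    if t:print(fit([(p,t[0]["pixels"].astype(np.uint8))],PLATE,[588,-149,30,.02],(1,1,0,1)))
E
```

```text
time: 21.6
tool_pos: [535.9, -149.8, 264.1]
tcp_rot: [3.133, -0.01, 0.022]
contact_force: [0.4, 0.4, -2.2]
grip_width: 18.0
finger_force: 30.0
q [-0.41  0.54  1.63 -0.01  0.96  1.14] pos [ 534.9 -149.7  263.7] rot [ 3.13 -0.01  0.02] t 21.7 w 18.1 F [-0.5 -0.  -1.7]
(array([ 586.69, -151.27,   30.  ,   -0.02]), np.float64(0.04742915381300561))
```

```bash

python3 -m inch '[[0,0,-0.003,0,0],[0,0,-0.006,0,0],[0,0,-0.01,0,0],[0,0,-0.018,0,0],[0,0,-0.03,0,0],[0,0,-0.045,0,0],[0,0,-0.055,0,0],[0,0,-0.06,0,0]]' 
python3 -m inch '[[0,0,-0.01,0,0],[0,0,-0.025,0,0],[0,0,-0.035,0,0],[0,0,-0.04,0,0],[0,0,-0.04,0,0]]' 
python3 - <<'E'
from h import *
np.set_printoptions(precision=2,suppress=True)
a=capture('top');b=capture('scene');st()
for p in(a,b):
    t=[q for q in trace(p,"plate_a") if np.hypot(*(np.array(q["rect"][:2])-proj(p,[588,-149,144])))<25][:1]
    if t:print(fit([(p,t[0]["pixels"].astype(np.uint8))],PLATE,[588,-149,123,.02],(1,1,0,1)))
cv2.imwrite("pics/g3.png",cv2.cvtColor(cv2.resize(b["color"][60:240,130:370],(720,540)),cv2.COLOR_RGB2BGR))
d([[520,50,363],[500,260,363],[485.5,447,363],[485.5,447,245]],[.08,.082,0,0])
E
```

```text
time: 22.47
tool_pos: [534.0, -149.5, 325.8]
tcp_rot: [3.132, -0.011, 0.021]
contact_force: [0.6, -0.4, -3.0]
grip_width: 18.0
finger_force: 30.0
time: 22.88
tool_pos: [533.7, -149.1, 364.9]
tcp_rot: [3.132, -0.01, 0.022]
contact_force: [-0.1, -0.6, -3.5]
grip_width: 17.9
finger_force: 30.0
q [-0.41  0.43  1.51 -0.    1.19  1.14] pos [ 533.4 -149.   363.3] rot [ 3.13 -0.01  0.02] t 23.0 w 17.5 F [ 0.3 -0.4 -3.7]
(array([ 621.79, -112.29,  123.  ,   -0.49]), np.float64(0.8522450993058573))
(array([ 584.8 , -152.62,  123.  ,    0.01]), np.float64(0.06004713470602818))
[520.  50. 363.] -> [-0.01 -0.2  -0.  ] spin 0.08 rows>= 4.8
[500. 260. 363.] -> [-0.03 -0.21 -0.  ] spin 0.082 rows>= 5.1
[486. 447. 363.] -> [-0.04 -0.18 -0.  ] spin 0 rows>= 4.5
[486. 447. 245.] -> [-0.   -0.    0.12] spin 0 rows>= 2.8
```

View pics/g3.png

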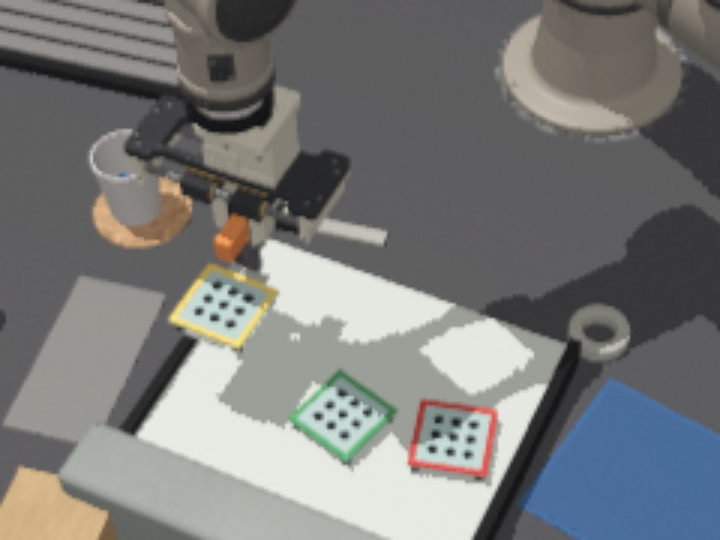

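```bash

python3 -m inch '[[0,-0.012,0,0,0],[-0.002,-0.036,0,0.02,0],[-0.004,-0.068,0,0.04,0],[-0.006,-0.1,0,0.06,0],[-0.008,-0.134,0,0.08,0],[-0.01,-0.168,0,0.1,0],[-0.012,-0.202,0,0.13,0],[-0.014,-0.234,0,0.16,0]]' >/dev/null
python3 -c "
from h import *
st();d([[485.5,447,363]])"
```

```text
q [ 0.023  0.373  1.605 -0.008  1.156  1.737] pos [513.7  87.  361.2] rot [ 3.135 -0.008 -0.14 ] t 23.8 w 18.0 F [ 0.  -0.  -2.8]
[486. 447. 363.] -> [-0.078  -0.3525 -0.0047] spin 0 rows>= 8.7
```

```bash

python3 -m inch '[[-0.008,-0.036,0,0,0],[-0.016,-0.072,0,0,0],[-0.024,-0.108,0,0,0],[-0.032,-0.144,0,0,0],[-0.04,-0.18,0,0,0],[-0.048,-0.216,0,0,0],[-0.055,-0.248,0,0,0],[-0.06,-0.275,-0.003,0,0]]' >/dev/null
python3 -m inch '[[-0.006,-0.024,0,0,0],[-0.011,-0.044,0,0,0],[-0.015,-0.06,0,0,0],[-0.018,-0.068,0,0,0],[-0.018,-0.07,0,0,0],[-0.018,-0.07,0,0,0]]' 
python3 -c "
from h import *
for i in range(3):c=capture('top')
st();d([[485.5,447,245],[485.5,447,238.5]])"
```

```text
time: 24.92
tool_pos: [484.5, 437.4, 361.0]
tcp_rot: [3.134, -0.009, -0.138]
contact_force: [-0.9, 0.1, -3.1]
grip_width: 17.9
finger_force: 30.0
q [ 0.617  0.611  1.201 -0.012  1.328  2.331] pos [485.2 436.1 361.6] rot [ 3.134 -0.009 -0.14 ] t 25.1 w 17.4 F [ 1.4 -0.5 -3.2]
[486. 447. 245.] -> [-0.0023 -0.0117  0.1165] spin 0 rows>= 2.8
[486. 447. 238.] -> [-0.0001 -0.      0.0065] spin 0 rows>= 0.2
```

```bash

python3 -m inch '[[-0.001,-0.004,0.012,0,0],[-0.002,-0.008,0.036,0,0],[-0.002,-0.011,0.064,0,0],[-0.002,-0.011,0.088,0,0],[-0.002,-0.011,0.104,0,0],[-0.002,-0.011,0.112,0,0],[-0.002,-0.011,0.115,0,0],[-0.002,-0.011,0.115,0,0]]' 
python3 -m inch '[[0,0,0.002,0,0],[0,0,0.004,0,0],[0,0,0.006,0,0],[0,0,0.008,0,0],[0,0,0.01,0,0],[0,0,0.011,0,0],[0,0,0.011,0,0],[0,0,0.011,0,0]]'
python3 -c "
from h import *
for i in range(2):c=capture('top')
st()"
```

```text
time: 25.73
tool_pos: [485.6, 447.1, 246.0]
tcp_rot: [3.134, -0.009, -0.139]
contact_force: [-0.3, 0.1, -2.5]
grip_width: 18.1
finger_force: 30.0
time: 26.4
tool_pos: [485.5, 447.3, 235.5]
tcp_rot: [3.135, -0.01, -0.139]
contact_force: [0.6, -0.5, -2.2]
grip_width: 17.6
finger_force: 30.0
q [ 0.631  0.743  1.318 -0.013  1.078  2.346] pos [485.6 447.3 235.7] rot [ 3.135 -0.01  -0.139] t 26.5 w 17.7 F [-0.1  0.  -1.9]
```

```bash

python3 -m inch '[[-0.008,0,0,0,0],[-0.022,0,0,0,0],[-0.04,0,0,0,0],[-0.06,0,0,0,0],[-0.08,0,0,0,0],[-0.1,0,0,0,0],[-0.108,0,0,0,0],[-0.108,0,-0.01,0,0]]' >/dev/null
python3 -m inch '[[0,0,-0.03,0,0],[0,0,-0.07,0,0],[0,0,-0.11,0,0],[0,0,-0.12,0,0],[0,0,-0.12,0,0]]' >/dev/null
cat > pl.py <<'E'
from h import *
np.set_printoptions(precision=3,suppress=True)
def plates(cs,n=2):
    P=[capture('top'),capture('scene')]
    for nm,c,lo,hi in cs:
        for k,p in zip("TS",P):
            t=[q for q in trace(p,"plate_a") if np.hypot(*(np.array(q["rect"][:2])-proj(p,[c[0],c[1],c[2]+14])))<22][:1]
            if t:print(nm,k,*fit([(p,t[0]["pixels"].astype(np.uint8))],PLATE,c,(1,1,0,1)))
    st();return P
E
python3 - <<'E'
from pl import *
plates([("a",[537,440,0,-.14],0,0),("b",[594,-22.5,30,-.23],0,0),("c",[571.5,83.5,30,.26],0,0)])
E
```

```text
a T [538.621 438.849   0.     -0.183] 0.06332366863622685
a S [538.443 435.938   0.     -0.189] 0.04661113074857448
b T [594.655 -23.023  30.     -0.23 ] 0.04493271920181441
b S [593.256 -25.065  30.     -0.228] 0.04174512514779405
c T [572.499  86.092  30.      0.283] 0.061533066267416614
c S [570.245  80.884  30.      0.309] 0.05712266470009841
q [ 0.761  0.509  1.377 -0.012  1.258  2.475] pos [377.5 463.1 362.9] rot [ 3.133 -0.008 -0.139] t 28.0 w 18.0 F [-1.   0.2 -2.6]
```

```bash

python3 -c "
from h import *
d([[410,250,350],[427.3,42,345],[427.3,42,265]],[-.2,-.22,0])"
```

```text
[410. 250. 350.] -> [0.0615 0.2064 0.0153] spin -0.2 rows>= 5.2
[427.  42. 345.] -> [0.0045 0.2086 0.0072] spin -0.22 rows>= 5.0
[427.  42. 265.] -> [-0.0003 -0.0009  0.08  ] spin 0 rows>= 1.9
```

```bash

python3 -m inch '[[0.061,0.206,0.015,-0.2,0],[0.061,0.206,0.015,-0.2,0],[0.061,0.206,0.015,-0.2,0],[0.061,0.206,0.015,-0.2,0],[0.061,0.206,0.015,-0.2,0],[0.061,0.206,0.015,-0.2,0]]' >/dev/null
python3 -m inch '[[0.005,0.209,0.007,-0.22,0],[0.005,0.209,0.007,-0.22,0],[0.005,0.209,0.007,-0.22,0],[0.005,0.209,0.007,-0.22,0],[0.005,0.209,0.007,-0.22,0],[0.005,0.209,0.007,-0.22,0],[0.005,0.209,0.007,-0.22,0]]' >/dev/null
python3 -c "
from h import *
st();d([[427.3,42,265]])"
```

```text
q [-0.083  0.231  1.862 -0.009  1.04   1.215] pos [427.7  39.9 346. ] rot [ 3.131 -0.005  0.277] t 29.1 w 18.0 F [-0.   0.5 -2.7]
[427.  42. 265.] -> [-0.0003 -0.003   0.081 ] spin 0 rows>= 1.9
```

```bash

python3 -m inch '[[0,-0.001,0.035,0,0],[0,-0.001,0.06,0,0],[0,-0.001,0.078,0,0],[0,-0.001,0.08,0,0],[0,-0.001,0.08,0,0],[0,-0.001,0.08,0,0]]' >/dev/null
python3 -c "
from h import *
for i in range(2): capture('top')
st();d([[521.4,69.1,264.5]])"
```

```text
q [-0.076  0.351  1.962 -0.01   0.817  1.22 ] pos [428.3  43.  267.4] rot [ 3.131 -0.008  0.282] t 29.7 w 17.8 F [ 1.   0.9 -1.4]
[521.  69. 264.] -> [0.0966 0.0008 0.0037] spin 0 rows>= 2.3
```

```bash

python3 -m inch '[[0,0,0.003,0,0],[0.012,0,0.003,0,0],[0.03,0,0.003,0,0],[0.045,0,0.003,0,0],[0.06,0,0.004,0,0],[0.075,0.001,0.004,0,0],[0.09,0.001,0.004,0,0],[0.096,0.001,0.004,0,0]]' 
python3 -c "
from pl import *
plates([('c',[571.5,83.5,30,.28],0,0)])"
```

```text
time: 30.33
tool_pos: [522.0, 68.6, 263.4]
tcp_rot: [3.131, -0.009, 0.281]
contact_force: [1.0, -0.2, -1.5]
grip_width: 17.9
finger_force: 30.0
c S [569.494  81.004  30.      0.264] 0.10025938377466337
q [-0.014  0.498  1.716 -0.01   0.92   1.282] pos [519.6  68.2 262.7] rot [ 3.132 -0.005  0.282] t 30.5 w 17.9 F [ 0.5  0.3 -2.5]
```

```bash

python3 -m inch '[[0,0,-0.003,0,0],[0,0,-0.006,0,0],[0,0,-0.01,0,0],[0,0,-0.018,0,0],[0,0,-0.03,0,0],[0,0,-0.045,0,0],[0,0,-0.055,0,0],[0,0,-0.06,0,0]]' >/dev/null
python3 -m inch '[[0,0,-0.01,0,0],[0,0,-0.025,0,0],[0,0,-0.035,0,0],[0,0,-0.04,0,0],[0,0,-0.04,0,0]]' 
python3 -c "
from pl import *
plates([('c',[571,83,123,.28],0,0)]);d([[471.7,348.3,363]],[.42])"
```

```text
time: 31.62
tool_pos: [519.7, 69.1, 364.0]
tcp_rot: [3.131, -0.008, 0.281]
contact_force: [-0.4, -1.0, -3.1]
grip_width: 17.7
finger_force: 30.0
c S [570.684  82.261 123.      0.293] 0.06369162830562447
q [-0.012  0.377  1.596 -0.009  1.162  1.281] pos [519.3  69.1 362. ] rot [ 3.132 -0.004  0.281] t 31.8 w 17.8 F [-0.2 -0.6 -3.1]
[472. 348. 363.] -> [ 0.032 -0.281 -0.004] spin 0.42 rows>= 6.8
```

```bash

python3 -m inch '[[0.001,-0.012,0,0.02,0],[0.005,-0.04,0,0.06,0],[0.009,-0.075,0,0.12,0],[0.013,-0.11,0,0.18,0],[0.017,-0.15,0,0.24,0],[0.021,-0.19,0,0.3,0],[0.026,-0.225,0,0.36,0],[0.029,-0.252,-0.002,0.4,0]]' >/dev/null
python3 -m inch '[[0,0,0,0.02,0],[0,0,0,0.02,0],[0,0,0,0.02,0]]' >/dev/null
python3 -c "
from h import *
for i in range(2):c=capture('top')
st();d([[471.7,348.3,245]])"
```

```text
q [ 0.457  0.466  1.452 -0.012  1.22   2.171] pos [477.7 318.2 362.1] rot [ 3.134 -0.009 -0.139] t 32.8 w 17.7 F [ 0.1  0.1 -2.9]
[472. 348. 245.] -> [-0.0111 -0.0299  0.1168] spin 0 rows>= 2.9
```

```bash

python3 -m inch '[[-0.003,-0.01,0.01,0,0],[-0.008,-0.02,0.03,0,0],[-0.011,-0.028,0.06,0,0],[-0.011,-0.03,0.088,0,0],[-0.011,-0.03,0.104,0,0],[-0.011,-0.03,0.112,0,0],[-0.011,-0.03,0.116,0,0],[-0.011,-0.03,0.116,0,0]]' 
python3 -m inch '[[0,0,0.002,0,0],[0,0,0.004,0,0],[0,0,0.006,0,0],[0,0,0.008,0,0],[0,0,0.01,0,0],[0,0,0.011,0,0],[0,0,0.011,0,0],[0,0,0.011,0,0]]'
python3 -c "
from h import *
for i in range(2):c=capture('top')
st()"
```

```text
time: 33.5
tool_pos: [471.8, 349.3, 245.6]
tcp_rot: [3.134, -0.009, -0.139]
contact_force: [-0.1, -0.5, -2.6]
grip_width: 18.0
finger_force: 30.0
time: 34.17
tool_pos: [471.7, 349.4, 235.2]
tcp_rot: [3.135, -0.01, -0.139]
contact_force: [0.2, -0.4, -2.0]
grip_width: 18.0
finger_force: 30.0
q [ 0.51   0.63   1.554 -0.014  0.954  2.227] pos [471.7 349.5 235.3] rot [ 3.135 -0.01  -0.138] t 34.3 w 17.5 F [-0.  -0.2 -2.1]
```

```bash

python3 -m inch '[[-0.008,0,0,0,0],[-0.022,0,0,0,0],[-0.04,0,0,0,0],[-0.06,0,0,0,0],[-0.08,0,0,0,0],[-0.1,0,0,0,0],[-0.108,0,0,0,0],[-0.108,0,-0.01,0,0]]' >/dev/null
python3 -m inch '[[0,0,-0.03,0,0],[0,0,-0.07,0,0],[0,0,-0.11,0,0],[0,0,-0.12,0,0],[0,0,-0.12,0,0]]' >/dev/null
python3 - <<'E'
from pl import *
plates([("a",[538,438,0,-.14],0,0),("b",[594,-22.5,30,-.23],0,0),("c",[523,341,0,-.14],0,0)])
d([[430,180,350],[448,10,345]],[.04,.05])
E
```

```text
a T [539.582 438.254   0.     -0.161] 0.03824332228504579
a S [538.66  435.3     0.     -0.166] 0.04718913832504368
b T [593.908 -21.921  30.     -0.239] 0.052766967566212575
b S [592.912 -25.502  30.     -0.268] 0.05408796129497129
c T [524.335 348.547   0.     -0.112] 0.06889760842645487
c S [522.929 344.453   0.     -0.157] 0.04720880209917
q [ 0.642  0.364  1.615 -0.012  1.164  2.356] pos [363.6 365.3 362.8] rot [ 3.133 -0.008 -0.139] t 35.8 w 17.9 F [-0.4 -0.9 -1.5]
[430. 180. 350.] -> [0.091 0.174 0.015] spin 0.04 rows>= 4.7
[448.  10. 345.] -> [0.048 0.164 0.007] spin 0.05 rows>= 4.1
```

```bash

python3 -m inch '[[0.091,0.174,0.015,0.05,0],[0.091,0.174,0.015,0.05,0],[0.091,0.174,0.015,0.05,0],[0.091,0.174,0.015,0.05,0],[0.091,0.174,0.015,0.05,0],[0.091,0.174,0.015,0.05,0]]' >/dev/null
python3 -m inch '[[0.048,0.162,0.007,0.05,0],[0.048,0.162,0.007,0.05,0],[0.048,0.162,0.007,0.05,0],[0.048,0.162,0.007,0.05,0],[0.048,0.162,0.007,0.05,0],[0.048,0.162,0.007,0.05,0]]' >/dev/null
python3 -c "
from h import *
c=capture('top');st();d([[448,12,264.5]])"
```

```text
q [-0.144  0.262  1.821 -0.007  1.051  1.672] pos [446.7  11.8 345.3] rot [ 3.136 -0.009 -0.241] t 36.8 w 17.5 F [-0.3  1.3 -2.4]
[448.  12. 264.] -> [ 0.0005 -0.001   0.0808] spin 0 rows>= 1.9
```

```bash

python3 -m inch '[[0,0,0.035,0,0],[0,0,0.06,0,0],[0,0,0.078,0,0],[0,0,0.082,0,0],[0,0,0.082,0,0],[0,0,0.082,0,0]]' >/dev/null
python3 -c "
from h import *
for i in range(2): capture('top')
st();d([[543.1,-11.3,264.5]])"
```

```text
q [-0.142  0.382  1.921 -0.009  0.828  1.672] pos [447.8  12.3 264.5] rot [ 3.136 -0.012 -0.237] t 37.4 w 18.0 F [ 0.4  0.9 -2.2]
[543. -11. 264.] -> [0.0982 0.0005 0.0011] spin 0 rows>= 2.4
```

```bash

python3 -m inch '[[0.012,0,0,0,0],[0.03,0,0,0,0],[0.045,0,0.001,0,0],[0.06,0,0.001,0,0],[0.075,0.001,0.001,0,0],[0.09,0.001,0.001,0,0],[0.098,0.001,0.001,0,0],[0.098,0.001,0.001,0,0]]' 
python3 -c "
from pl import *
plates([('b',[593.5,-23.5,30,-.24],0,0)])"
```

```text
time: 38.07
tool_pos: [543.7, -12.7, 264.2]
tcp_rot: [3.136, -0.013, -0.239]
contact_force: [-0.3, 0.1, -2.0]
grip_width: 17.4
finger_force: 30.0
b S [594.006 -22.964  30.     -0.253] 0.07246395271819417
q [-0.162  0.523  1.666 -0.008  0.944  1.651] pos [541.6 -12.3 263.7] rot [ 3.136 -0.009 -0.238] t 38.3 w 18.0 F [-0.5  0.1 -2.8]
```

```bash

python3 -m inch '[[0,0,-0.003,0,0],[0,0,-0.006,0,0],[0,0,-0.01,0,0],[0,0,-0.018,0,0],[0,0,-0.03,0,0],[0,0,-0.045,0,0],[0,0,-0.055,0,0],[0,0,-0.06,0,0]]' >/dev/null
python3 -m inch '[[0,0,-0.01,0,0],[0,0,-0.025,0,0],[0,0,-0.035,0,0],[0,0,-0.04,0,0],[0,0,-0.04,0,0]]' >/dev/null
python3 -c "
from pl import *
plates([('b',[593.5,-23.5,123,-.24],0,0)]);d([[458.2,252.3,363]],[-.1])"
```

```text
b S [590.803 -27.054 123.     -0.254] 0.06473552760681489
q [-0.162  0.407  1.547 -0.007  1.18   1.65 ] pos [541.3 -11.8 362.8] rot [ 3.136 -0.008 -0.239] t 39.5 w 17.8 F [-0.5 -1.  -2.8]
[458. 252. 363.] -> [-0.143 -0.237 -0.003] spin -0.1 rows>= 6.6
```

```bash

python3 -m inch '[[-0.008,-0.013,0,0,0],[-0.024,-0.04,0,0,0],[-0.044,-0.074,0,-0.02,0],[-0.064,-0.108,0,-0.04,0],[-0.084,-0.142,0,-0.06,0],[-0.104,-0.176,0,-0.08,0],[-0.122,-0.205,0,-0.1,0],[-0.135,-0.225,0,-0.1,0]]' >/dev/null
python3 -m inch '[[-0.004,-0.006,0,0,0],[-0.004,-0.006,0,0,0],[-0.004,-0.006,0,0,0]]' >/dev/null
python3 -c "
from h import *
for i in range(2):c=capture('top')
st();d([[458.2,252.3,245]])"
```

```text
q [ 0.343  0.375  1.603 -0.012  1.158  2.058] pos [460.9 244.1 360.7] rot [ 3.134 -0.009 -0.14 ] t 40.6 w 17.8 F [-0.1  0.2 -1.8]
[458. 252. 245.] -> [-0.0049 -0.0086  0.1156] spin 0 rows>= 2.8
```

```bash

python3 -m inch '[[-0.002,-0.004,0.01,0,0],[-0.005,-0.008,0.03,0,0],[-0.005,-0.008,0.06,0,0],[-0.005,-0.008,0.088,0,0],[-0.005,-0.008,0.104,0,0],[-0.005,-0.008,0.112,0,0],[-0.005,-0.008,0.115,0,0],[-0.005,-0.008,0.115,0,0]]' 
python3 -m inch '[[0,0,0.002,0,0],[0,0,0.004,0,0],[0,0,0.006,0,0],[0,0,0.008,0,0],[0,0,0.01,0,0],[0,0,0.011,0,0],[0,0,0.011,0,0],[0,0,0.011,0,0]]'
python3 -c "
from h import *
for i in range(2):c=capture('top')
st()"
```

```text
time: 41.23
tool_pos: [457.8, 252.5, 245.5]
tcp_rot: [3.135, -0.009, -0.14]
contact_force: [0.3, -0.2, -1.5]
grip_width: 17.7
finger_force: 30.0
time: 41.9
tool_pos: [457.6, 252.8, 234.9]
tcp_rot: [3.135, -0.01, -0.139]
contact_force: [-0.2, -0.0, -1.7]
grip_width: 17.9
finger_force: 30.0
q [ 0.361  0.538  1.743 -0.014  0.855  2.079] pos [457.7 252.9 234.9] rot [ 3.135 -0.01  -0.139] t 42.0 w 18.1 F [-0.3 -0.  -2.3]
```

```bash

python3 -m inch '[[-0.008,0,0,0,0],[-0.022,0,0,0,0],[-0.04,0,0,0,0],[-0.06,0,0,0,0],[-0.08,0,0,0,0],[-0.1,0,0,0,0],[-0.108,0,0,0,0],[-0.108,0,-0.01,0,0]]' >/dev/null
python3 -m inch '[[0,0,-0.03,0,0],[0,0,-0.07,0,0],[0,0,-0.11,0,0],[0,0,-0.12,0,0],[0,0,-0.12,0,0]]' >/dev/null
python3 - <<'E'
from pl import *
P=plates([("a",[538,438,0,-.14],0,0),("b",[510,245,0,-.14],0,0),("c",[523,346,0,-.14],0,0)])
save(P[1],"s4.png")
d([[420,70,355],[500,-180,345],[599,-315,335]],[-.1,-.13,-.1])
E
```

```text
a T [538.894 440.063   0.     -0.169] 0.0941172922049851
a S [537.772 434.665   0.     -0.186] 0.0943377499875937
b T [512.057 246.333   0.     -0.152] 0.03973997362194426
b S [510.887 244.489   0.     -0.163] 0.05373518193678872
c T [523.324 347.766   0.     -0.149] 0.055374762808349076
c S [523.055 345.025   0.     -0.148] 0.045039844245223004
q [ 0.485  0.232  1.807 -0.012  1.101  2.2  ] pos [349.5 268.7 362.7] rot [ 3.133 -0.007 -0.139] t 43.5 w 17.8 F [-1.3  0.  -3.2]
[420.  70. 355.] -> [0.097 0.187 0.01 ] spin -0.1 rows>= 5.1
[ 500. -180.  345.] -> [0.089 0.247 0.013] spin -0.13 rows>= 6.3
[ 599. -315.  335.] -> [0.086 0.143 0.012] spin -0.1 rows>= 4.0
```

View pics/s4.png

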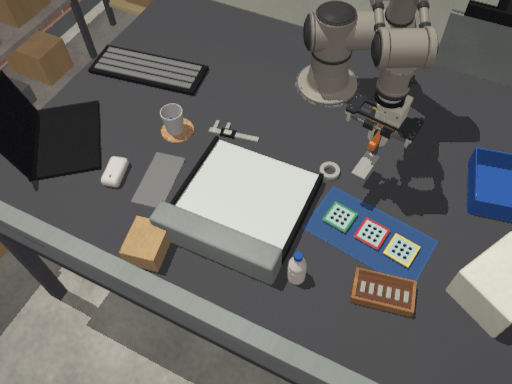

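```bash

python3 -m inch '[[0.097,0.187,0.01,-0.1,0],[0.097,0.187,0.01,-0.1,0],[0.097,0.187,0.01,-0.1,0],[0.097,0.187,0.01,-0.1,0],[0.097,0.187,0.01,-0.1,0],[0.097,0.187,0.01,-0.1,0]]' >/dev/null
python3 -m inch '[[0.089,0.247,0.013,-0.13,0],[0.089,0.247,0.013,-0.13,0],[0.089,0.247,0.013,-0.13,0],[0.089,0.247,0.013,-0.13,0],[0.089,0.247,0.013,-0.13,0],[0.089,0.247,0.013,-0.13,0],[0.089,0.247,0.013,-0.13,0]]' >/dev/null
python3 -m inch '[[0.086,0.143,0.012,-0.1,0],[0.086,0.143,0.012,-0.1,0],[0.086,0.143,0.012,-0.1,0],[0.086,0.143,0.012,-0.1,0],[0.086,0.143,0.012,-0.1,0],[0.086,0.143,0.012,-0.1,0],[0.086,0.143,0.012,-0.1,0]]' >/dev/null
python3 -c "
from h import *
st();d([[599,-315,237]])"
```

```text
q [-0.597  0.674  1.162 -0.002  1.297  0.783] pos [ 598.  -314.3  333.9] rot [ 3.135 -0.005  0.191] t 45.1 w 17.7 F [-0.8 -0.5 -1.9]
[ 599. -315.  237.] -> [0.0004 0.0002 0.097 ] spin 0 rows>= 2.3
```

```bash

python3 -m inch '[[0,0,0.03,0,0],[0,0,0.06,0,0],[0,0,0.085,0,0],[0,0,0.097,0,0],[0,0,0.099,0,0],[0,0,0.1,0,0],[0,0,0.1015,0,0],[0,0,0.102,0,0]]' 
python3 -c "
from h import *
for i in range(3):c=capture('top')
st()"
```

```text
time: 45.82
tool_pos: [599.4, -315.8, 235.6]
tcp_rot: [3.13, -0.009, 0.192]
contact_force: [-0.4, -0.1, -2.4]
grip_width: 17.9
finger_force: 30.0
q [-0.598  0.77   1.264 -0.002  1.094  0.783] pos [ 599.2 -315.8  234.8] rot [ 3.131 -0.008  0.191] t 46.0 w 17.5 F [ 0.2 -0.1 -2.3]
```

```bash

python3 -m inch '[[0,0,0.001,0,0],[0,0,0.002,0,0],[0,0,0.003,0,0],[0,0,0.0035,0,0],[0,0,0.0035,0,0],[0,0,0.0035,0,0]]' 
python3 -m inch '[[0,0,0,0,0.5],[0,0,0,0,0.5],[0,0,0,0,0.5],[0,0,0,0,0.5],[0,0,0,0,0.5],[0,0,0,0,0.5]]' 
python3 -m inch '[[0,0,-0.04,0,0.6],[0,0,-0.08,0,0.6],[0,0,-0.12,0,0.6],[0,0,-0.16,0,1],[0,0,-0.2,0,1],[0,0,-0.24,0,1],[0,0,-0.28,0,1],[0,0,-0.28,0,1]]' 
python3 - <<'E'
from h import *
b=capture("scene");st()
print([fit([(b,near(hue(b,4,18,150,70),proj(b,[599,-315,72]),26))],HANDLE,[648,-306,0,.19],(1,1,0,1))])
print(onz(b,tip_of(b,"spatula_mid")[0]["centre"],0))
E
```

```text
time: 46.47
tool_pos: [599.0, -315.9, 231.5]
tcp_rot: [3.131, -0.007, 0.191]
contact_force: [-2.7, 1.1, 6.5]
grip_width: 17.9
finger_force: 30.0
time: 46.97
tool_pos: [599.1, -315.7, 229.9]
tcp_rot: [3.132, -0.007, 0.191]
contact_force: [-0.2, -0.4, 0.1]
grip_width: 45.6
finger_force: 0.0
time: 47.63
tool_pos: [595.9, -312.9, 520.3]
tcp_rot: [3.121, -0.018, 0.192]
contact_force: [1.6, -0.2, 0.9]
grip_width: 84.0
finger_force: 0.0
q [-0.597  0.595  0.817 -0.002  1.707  0.782] pos [ 596.3 -313.1  515.9] rot [ 3.124 -0.014  0.192] t 47.7 w 87.8 F [ 0.2 -0.3 -0.1]
[(array([ 6.19530888e+02, -2.75957441e+02,  0.00000000e+00,  1.40561203e-01]), np.float64(0.35245416098414406))]
[ 574.34148264 -285.32123626    0.        ]
```

```bash
python3 - <<'E'
from kin import *
np.set_printoptions(precision=2,suppress=True)
for A in(0,20,40,60):
  t,a=np.radians([75,A])
  out=np.array([np.cos(a+np.radians(-90)),np.sin(a+np.radians(-90))])
  for nm,c,sp in(("pre",[424-110*np.cos(a),-377-110*np.sin(a),55],0),("grasp",[424,-377,50],0),("lift",[424,-377,220],0),("pour0",[*(np.array([565,-28])-45*out),190],0),("pour",[*(np.array([565,-28])-45*out),150],2.43)):
      R=tool(t,a,sp);z=R.as_matrix()[:,2]
      print(A,nm,np.round(np.array(c)-159*z),[q for q in IK(np.array(c)-159*z,R,8)])
E
python3 - <<'E'
from h import *
a=capture("top");b=capture("scene")
cv2.imwrite("pics/g5.png",cv2.cvtColor(np.hstack([cv2.resize(p["color"][y:y+120,x:x+120],(400,400)) for p,x,y in((a,330,130),(b,100,90))]),cv2.COLOR_RGB2BGR))
E
```

```text
0 pre [ 160. -377.   96.] [array([-1.71,  0.96,  2.18,  1.43,  1.31, -1.57])]
0 grasp [ 270. -377.   91.] [array([-1.42,  0.97,  2.11,  1.71,  1.3 , -1.51])]
0 lift [ 270. -377.  261.] [array([-1.42,  0.54,  2.13,  1.58,  1.27, -1.08])]
0 pour0 [411.  17. 231.] [array([-0.22,  0.57,  2.47,  2.92,  1.21, -1.55])]
0 pour [411.  17. 191.] [array([-0.22,  0.72,  2.48,  2.93,  1.37,  0.85])]
20 pre [ 176. -467.   96.] [array([-1.62,  0.98,  1.8 ,  1.11,  1.46, -1.24])]
20 grasp [ 280. -430.   91.] [array([-1.41,  0.99,  1.84,  1.31,  1.38, -1.26])]
20 lift [ 280. -430.  261.] [array([-1.41,  0.64,  1.86,  1.26,  1.48, -0.94])]
20 pour0 [405. -38. 231.] [array([-0.56,  0.57,  2.43,  2.19,  1.22, -1.45])]
20 pour [405. -38. 191.] [array([-0.56,  0.71,  2.44,  2.23,  1.32,  0.85])]
40 pre [ 222. -546.   96.] [array([-1.51,  1.08,  1.41,  0.91,  1.71, -1.05])]
40 grasp [ 306. -476.   91.] [array([-1.35,  1.05,  1.56,  1.03,  1.58, -1.1 ])]
40 lift [ 306. -476.  261.] [array([-1.35,  0.76,  1.56,  1.05,  1.72, -0.86])]
40 pour0 [418. -92. 231.] [array([-0.73,  0.59,  2.24,  1.62,  1.28, -1.25])]
40 pour [418. -92. 191.] [array([-0.73,  0.7 ,  2.25,  1.66,  1.29,  1.06])]
60 pre [ 292. -605.   96.] [array([-1.37,  1.22,  0.99,  0.79,  2.01, -0.94])]
60 grasp [ 347. -510.   91.] [array([-1.26,  1.13,  1.26,  0.83,  1.83, -1.02])]
60 lift [ 347. -510.  261.] [array([-1.26,  0.88,  1.27,  0.89,  1.98, -0.83])]
60 pour0 [ 449. -139.  231.] [array([-0.76,  0.66,  1.98,  1.24,  1.45, -1.08])]
60 pour [ 449. -139.  191.] [array([-0.76,  0.75,  1.98,  1.25,  1.42,  1.26])]
```

View pics/g5.png

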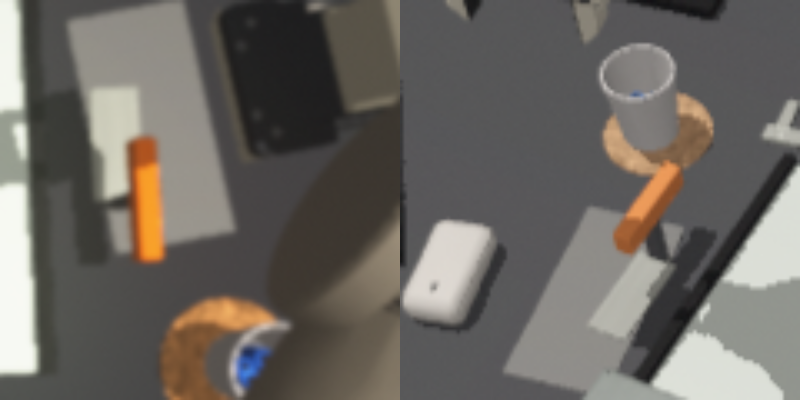

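```bash
python3 - <<'E'
from h import *
np.set_printoptions(precision=2,suppress=True)
a=capture("top");b=capture("scene");st()
for p in(a,b):
    m=near(hue(p,4,18,150,70),proj(p,[573,-280,72]),20);n,l,s,_=cv2.connectedComponentsWithStats(m);m=(l==1+s[1:,4].argmax()).astype(np.uint8)
    for y in(-.1,.1): x,c=fit([(p,m)],HANDLE,[622,-277,0,y],(1,1,0,1));print(m.sum(),x,c,"mid",x[:2]-27*np.array([np.cos(x[3]),np.sin(x[3])]),"grasp",x[:2]-50*np.array([np.cos(x[3]),np.sin(x[3])]))
E
```

```text
q [-0.6   0.6   0.83 -0.    1.71  0.78] pos [ 596.8 -313.6  507.8] rot [ 3.13 -0.    0.19] t 47.9 w 91.8 F [0.1 0.2 0.2]
243 [ 617.04 -281.06    0.     -0.  ] 0.37568008705114253 mid [ 590.04 -281.01] grasp [ 567.04 -280.96]
243 [ 622.6  -278.41    0.      0.07] 0.3763775248331873 mid [ 595.66 -280.25] grasp [ 572.71 -281.82]
229 [ 605.08 -280.1     0.      0.09] 0.20822954523799797 mid [ 578.18 -282.41] grasp [ 555.26 -284.38]
229 [ 605.67 -280.95    0.      0.05] 0.20829320564816955 mid [ 578.7  -282.28] grasp [ 555.73 -283.42]
```

```bash
python3 - <<'E'
from h import *
np.set_printoptions(precision=1,suppress=True)
a=capture("top");b=capture("scene")
q=lambda x,y:(330+x*.3-.35,130+y*.3-.35)
print("tip",onz(a,q(90,88),3),onz(a,q(138,88),3),"rear",onz(a,q(101,200),3))
print("handle top rear",onz(a,q(150,262),85),"front",onz(a,q(143,137),85))
s=lambda x,y:(100+x*.3-.35,90+y*.3-.35)
print("S tip",onz(b,s(590,322)if 0 else s(190,322),3),onz(b,s(228,337),3),"handle rear top",onz(b,s(272,163),85),"front top",onz(b,s(222,232),85))
for n in("spatula","spatula_mid"):
    print(n,[onz(p,t["centre"],0) for p in(a,b) for t in tip_of(p,n)[:1]])
E
```

```text
tip [ 654.6 -261.2    3. ] [ 654.2 -301.1    3. ] rear [ 560.5 -267.6    3. ]
handle top rear [ 506.3 -281.8   85. ] front [ 601.8 -279.6   85. ]
S tip [ 650.2 -299.8    3. ] [ 649.1 -259.     3. ] handle rear top [ 507.9 -284.9   85. ] front top [ 596.6 -282.5   85. ]
spatula [array([ 594.6, -283.4,    0. ]), array([ 613.3, -275.8,    0. ])]
spatula_mid [array([ 592.3, -292.7,    0. ]), array([ 579., -275.,    0.])]
```

```bash
python3 -c "
from h import *
d([[556,-282,330]],[.175])"
python3 -m inch '[[-0.035,0.039,0.178,0.175,1],[-0.035,0.039,0.178,0.175,1],[-0.035,0.039,0.178,0.175,1],[-0.035,0.039,0.178,0.175,1],[-0.035,0.039,0.178,0.175,1],[-0.035,0.039,0.178,0.175,1],[-0.035,0.039,0.178,0.175,1]]' >/dev/null
python3 -c "
from h import *
st();d([[556,-282,231]])"
```

```text
[ 556. -282.  330.] -> [-0.0351 -0.0403  0.179 ] spin 0.175 rows>= 4.5
q [-6.760e-01  6.750e-01  1.167e+00 -1.000e-03  1.290e+00  8.800e-01] pos [ 571.2 -360.1  331.8] rot [ 3.135 -0.007  0.016] t 48.8 w 91.8 F [0.2 0.6 1.3]
[ 556. -282.  231.] -> [-0.0147 -0.079   0.1001] spin 0 rows>= 3.1
```

```bash

python3 -m inch '[[-0.015,-0.04,0,0,1],[-0.015,-0.079,0,0,1],[-0.015,-0.079,0.03,0,1],[-0.015,-0.079,0.06,0,1],[-0.015,-0.079,0.09,0,1],[-0.015,-0.079,0.099,0,1],[-0.015,-0.079,0.099,0,1],[-0.015,-0.079,0.099,0,1]]' 
python3 -c "
from h import *
capture('top');st();d([[556,-282,231]])"
```

```text
time: 49.48
tool_pos: [556.7, -282.2, 234.6]
tcp_rot: [3.132, -0.011, 0.017]
contact_force: [0.9, -0.1, -0.4]
grip_width: 91.9
finger_force: 0.0
q [-0.592  0.684  1.444 -0.002  0.998  0.964] pos [ 556.8 -282.4  235.1] rot [ 3.131 -0.012  0.017] t 49.5 w 92.1 F [0.6 0.3 0.5]
[ 556. -282.  231.] -> [-0.0009 -0.0005  0.0041] spin 0 rows>= 0.1
```

```bash

python3 -m inch '[[0,0,0.003,0,0],[0,0,0.003,0,0],[0,0,0.003,0,0],[0,0,0.003,0,0],[0,0,0.003,0,0],[0,0,0.003,0,0],[0,0,0.003,0,0],[0,0,0.003,0,0]]' >/dev/null
python3 -m inch '[[0,0,0,0,0],[0,0,0,0,0],[0,0,0,0,0],[0,0,0,0,0],[0,0,0,0,0]]' 
python3 -c "
from h import *
st();d([[599,-315,252]],[-.155])"
```

```text
time: 50.62
tool_pos: [555.8, -281.9, 229.4]
tcp_rot: [3.134, -0.008, 0.016]
contact_force: [-0.5, 0.1, 0.4]
grip_width: 17.9
finger_force: 30.0
q [-0.592  0.69   1.45  -0.002  0.99   0.964] pos [ 555.8 -281.9  229.4] rot [ 3.134 -0.008  0.016] t 50.6 w 17.9 F [-0.5  0.1  0.4]
[ 599. -315.  252.] -> [ 0.0428  0.034  -0.022 ] spin -0.155 rows>= 1.4
```

```bash

python3 -m inch '[[0,0,-0.012,0,0],[0,0,-0.022,0,0],[0.02,0.016,-0.022,-0.08,0],[0.043,0.034,-0.022,-0.155,0],[0.043,0.034,-0.022,-0.155,0],[0.043,0.034,-0.022,-0.155,0]]' >/dev/null
python3 -m inch '[[0,0,0.006,0,0],[0,0,0.012,0,0],[0,0,0.016,0,0],[0,0,0.018,0,0],[0,0,0.02,0,0],[0,0,0.022,0,0],[0,0,0.0225,0,0],[0,0,0.0225,0,0]]' 
python3 -m inch '[[0,0,0,0,0.5],[0,0,0,0,0.5],[0,0,0,0,0.5],[0,0,0,0,0.5],[0,0,0,0,0.5],[0,0,0,0,0.5]]' 
python3 -m inch '[[0,0,-0.04,0,0.6],[0,0,-0.08,0,0.6],[0,0,-0.12,0,0.6],[0,0,-0.16,0,1],[0,0,-0.2,0,1],[0,0,-0.24,0,1],[0,0,-0.28,0,1],[0,0,-0.28,0,1]]' >/dev/null
python3 - <<'E'
from h import *
st()
for p in(capture("top"),capture("scene")):
    m=near(hue(p,4,18,150,70),proj(p,[599,-315,72]),26);print(m.sum(),fit([(p,m)],HANDLE,[648,-306,0,.17],(1,1,0,1)))
    print(onz(p,tip_of(p,"spatula_mid")[0]["centre"],0))
E
```

```text
time: 51.78
tool_pos: [599.4, -315.2, 229.7]
tcp_rot: [3.132, -0.007, 0.171]
contact_force: [-0.3, 1.0, -1.8]
grip_width: 17.8
finger_force: 30.0
time: 52.28
tool_pos: [599.4, -315.2, 229.7]
tcp_rot: [3.132, -0.007, 0.171]
contact_force: [-0.4, 0.6, 0.3]
grip_width: 45.3
finger_force: 0.0
q [-0.596  0.593  0.811 -0.002  1.71   0.803] pos [ 596.2 -312.3  519.9] rot [ 3.121 -0.019  0.172] t 53.0 w 83.8 F [ 0.8 -0.2  1.6]
312 (array([ 6.50952452e+02, -3.07737612e+02,  0.00000000e+00,  1.67124479e-01]), np.float64(0.23151224789428948))
[ 628.00148193 -312.39182133    0.        ]
221 (array([ 6.47377186e+02, -3.07499587e+02,  0.00000000e+00,  2.19079741e-01]), np.float64(0.22221761944214313))
[ 624.92777736 -308.77969613    0.        ]
```

```bash
python3 -c "
from h import *
d([[600,50,500],[580,400,500]],[-.22,-.22])"
```

```text
[600.  50. 500.] -> [ 0.0648 -0.3572  0.0056] spin -0.22 rows>= 8.7
[580. 400. 500.] -> [ 0.115  -0.3312 -0.0024] spin -0.22 rows>= 8.4
```

```bash

python3 -m inch '[[0.065,-0.357,0,-0.22,1],[0.065,-0.357,0,-0.22,1],[0.065,-0.357,0,-0.22,1],[0.065,-0.357,0,-0.22,1],[0.065,-0.357,0,-0.22,1],[0.065,-0.357,0,-0.22,1],[0.065,-0.357,0,-0.22,1],[0.065,-0.357,0,-0.22,1]]' >/dev/null
python3 -m inch '[[0.12,-0.34,0,-0.22,1],[0.12,-0.34,0,-0.22,1],[0.12,-0.34,0,-0.22,1],[0.12,-0.34,0,-0.22,1],[0.12,-0.34,0,-0.22,1],[0.12,-0.34,0,-0.22,1],[0.12,-0.34,0,-0.22,1],[0.12,-0.34,0,-0.22,1]]' >/dev/null
python3 -c "
from h import *
st()"
python3 -m inch '[[0.3,0,-0.2,0,1],[0.3,0,-0.2,0,1],[0.3,0,-0.2,0,1],[0.3,0,-0.2,0,1],[0.3,0,-0.2,0,1],[0.3,0,-0.2,0,1],[0.3,0,-0.2,0,1],[0.3,0,-0.2,0,1]]' >/dev/null
python3 -c "
from h import *
st()"
for i in 1 2; do python3 -m inch '[[0.3,0,-0.2,0,1],[0.3,0,-0.2,0,1],[0.3,0,-0.2,0,1],[0.3,0,-0.2,0,1]]' >/dev/null;python3 -c "
from h import *
st()"; done
for i in 1 2; do python3 -m inch '[[0.3,0,-0.2,0,1],[0.3,0,-0.2,0,1]]' >/dev/null;python3 -c "
from h import *
st()"; done
for i in 1 2 3; do python3 -m inch '[[0.3,0,-0.2,0,1]]' >/dev/null;python3 -c "
from h import *
st()"; done
```

```text
q [ 0.438  0.623  0.805 -0.011  1.713  1.396] pos [582.2 355.3 501.7] rot [3.131e+00 2.000e-03 6.110e-01] t 54.5 w 91.7 F [ 0.6 -0.4  0.4]
q [ 0.461  0.927  0.038 -0.01   2.145  1.415] pos [636.3 400.  564.6] rot [ 3.129 -0.03   0.612] t 55.1 w 92.2 F [-0.6 -0.2 -0. ]
q [ 0.468  0.91   0.037 -0.007  2.135  1.423] pos [629.2 402.7 577.8] rot [ 3.127 -0.058  0.612] t 55.5 w 91.6 F [ 1.   0.5 -0.2]
q [ 0.474  0.894  0.037 -0.004  2.125  1.43 ] pos [622.8 404.7 589.8] rot [ 3.126 -0.084  0.613] t 55.8 w 91.7 F [-0.1  0.9 -0.1]
q [ 4.770e-01  8.820e-01  3.700e-02 -1.000e-03  2.108e+00  1.435e+00] pos [619.8 405.9 598.6] rot [ 3.125 -0.113  0.613] t 56.0 w 91.7 F [ 0.2 -0.4  0. ]
q [4.790e-01 8.690e-01 3.700e-02 2.000e-03 2.093e+00 1.439e+00] pos [615.9 406.3 608.7] rot [ 3.124 -0.141  0.613] t 56.1 w 92.0 F [-0.9  0.6 -0.5]
q [0.48  0.861 0.037 0.004 2.077 1.441] pos [614.7 406.9 614.4] rot [ 3.123 -0.164  0.614] t 56.2 w 91.9 F [-0.6  0.1 -1.1]
q [0.481 0.852 0.037 0.007 2.059 1.443] pos [613.2 407.3 621.6] rot [ 3.122 -0.192  0.614] t 56.3 w 91.4 F [ 0.4 -0.2  0.4]
q [0.482 0.842 0.037 0.01  2.043 1.446] pos [611.1 407.4 629.3] rot [ 3.121 -0.218  0.615] t 56.4 w 91.7 F [-0.1 -0.1 -0.4]
```

```bash

for i in $(seq 15); do python3 -m inch '[[0.3,0,-0.1,0,1]]' >/dev/null; done;python3 -c "
from h import *
st()"
for i in $(seq 8); do python3 -m inch '[[0.3,0,-0.1,0,1]]' >/dev/null; done;python3 -c "
from h import *
st()"
```

```text
q [0.496 0.773 0.037 0.043 1.708 1.47 ] pos [613.7 425.8 699.3] rot [ 3.107 -0.623  0.627] t 57.6 w 91.8 F [-0.1 -0.1 -0.5]
q [0.495 0.673 0.037 0.062 1.596 1.476] pos [577.5 408.1 782.5] rot [ 3.097 -0.837  0.638] t 58.3 w 91.8 F [-0.1 -0.3  0. ]
```

```bash

for i in $(seq 15); do python3 -m inch '[[0.3,0,-0.05,0,1]]' >/dev/null; done;python3 -c "
from h import *
st()"
```

```text
q [0.482 0.495 0.037 0.106 1.379 1.481] pos [493.5 360.7 925.4] rot [ 3.047 -1.232  0.692] t 59.6 w 91.6 F [0.2 0.5 0.3]
```

```bash

for i in 1 2 3; do python3 -m inch '[[0.3,0,0,0,1]]' >/dev/null; done;python3 - <<'E'
from h import *
from kin import *
np.set_printoptions(precision=3,suppress=True)
st();o=get_obs();R=Ro.from_euler('xyz',o['tcp_rot']);M=R.as_matrix();print(M);z=M[:,2];A=np.arctan2(z[1],z[0]);th=np.arccos(-z[2]);print("A,th",A,th)
# spin so that y horizontal
s=(R.inv()*tool(th,A,np.pi)).as_rotvec();print("spin",s)
R2=tool(th,A,np.pi)
q=o['joint_positions']
for nm,c,sp in(("hi",[424-110*np.cos(A),-377-110*np.sin(A),250],0),("pre",[424-110*np.cos(A),-377-110*np.sin(A),55],0),("grasp",[424,-377,50],0),("lift",[424,-377,220],0),("pour0",[591,-65,190],0),("pour",[591,-65,150],-2.4)):
    RR=R2*Ro.from_euler('z',sp);p=np.array(c)-159*z;S=IK(p,RR,8,q);print(nm,p,S)
    if S:q=S[0]
E
```

```text
q [0.479 0.469 0.038 0.115 1.327 1.481] pos [479.7 352.6 947.8] rot [ 3.019 -1.309  0.72 ] t 59.8 w 91.6 F [-0.6  0.4 -1. ]
[[ 0.194  0.566  0.801]
 [ 0.171 -0.824  0.541]
 [ 0.966  0.032 -0.257]]
A,th 0.5940391223311191 1.3112216443650868
spin [ 0.    -0.     0.033]Traceback (most recent call last):
  File "<stdin>", line 10, in <module>
  File "kin.py", line 24, in IK
    s=least_squares(lambda q:np.r_[(FK(q)[0]-p)/100,(R.inv()*FK(q)[1]).as_rotvec()],q0 if i==0 and q0 is not None else rng.uniform(LO,HI),bounds=(LO,HI),max_nfev=80)
    return func(*args, **kwargs)
    raise ValueError("Initial guess is outside of provided bounds")
ValueError: Initial guess is outside of provided bounds
```

```bash
python3 - <<'E'
from h import *
from kin import *
np.set_printoptions(precision=2,suppress=True)
a=capture("top");b=capture("scene")
ms=[(p,trace(p,"cup")[0]["pixels"].astype(np.uint8)) for p in(a,b)]
print("cup",fit(ms,CUP,[422,-377,0,0],(1,1,1,0)),[fit([m],CUP,[422,-377,0,0],(1,1,0,0)) for m in ms])
for p in(a,b):
    rim=[t["rect"] for t in trace(p,"cup")[:1]];print(rim, [onz(p,t["centre"],0) for t in tip_of(p,"cup")[:1]])
    m=trace(p,"coaster")[0]["pixels"]|trace(p,"cup")[0]["pixels"];m=near(hue(p,5,20,90,70),proj(p,[424,-370,0]),28);c,r=cv2.minEnclosingCircle(cv2.findNonZero(m));print("cork",onz(p,c,0),r)
o=get_obs();R=Ro.from_euler('xyz',o['tcp_rot']);z=R.as_matrix()[:,2];A=np.arctan2(z[1],z[0]);th=np.arccos(-z[2])
R2=tool(th,A,np.pi);q=np.clip(o['joint_positions'],LO+1e-3,HI-1e-3)
u=np.array([np.cos(A),np.sin(A)])
W=[("w1",[450,100,700]),("w2",[400,-200,550])]
g=lambda c:list(np.array(c)-159*z)
W+=[("hi",g([*(np.array([424,-377])-120*u),250])),("pre",g([*(np.array([424,-377])-120*u),52])),("grasp",g([424,-377,50])),("lift",g([424,-377,220])),("pour0",g([591,-65,190]))]
for nm,p in W:
    S=IK(np.array(p),R2,1,q);print(nm,np.round(p),S)
    if S:q=S[0]
d([p for _,p in W])
E
```

```text
cup (array([ 424.56, -373.86,    4.89,    0.  ]), np.float64(0.3231218259683155)) [(array([ 423.75, -374.05,    0.  ,    0.  ]), np.float64(0.20779060633186563)), (array([ 420.74, -379.16,    0.  ,    0.  ]), np.float64(0.07865655892120749))]
[[409.8, 243.1, 38.8, 32.3]] [array([ 429.29, -369.64,    0.  ])]
cork [ 423.05 -366.69    0.  ] 20.988191604614258
[[170.9, 119.3, 23.1, 29.5]] [array([ 425.32, -376.44,    0.  ])]
cork [ 452.74 -359.98    0.  ] 21.50591278076172
w1 [450 100 700] [array([-0.16, -0.1 ,  1.53,  1.07,  0.85, -2.69])]
w2 [ 400 -200  550] []
hi [ 197. -530.  291.] []
pre [ 197. -530.   93.] []
grasp [ 297. -463.   91.] []
lift [ 297. -463.  261.] []
pour0 [ 464. -151.  231.] []
[450. 100. 700.] -> [-0.29  0.18 -0.1 ] spin 0 rows>= 8.5
[ 400. -200.  550.] -> [-0.21  0.21 -0.16] spin 0 rows>= 8.1
[ 197. -530.  291.] -> [-0.35  0.15 -0.27] spin 0 rows>= 11.2
[ 197. -530.   93.] -> [-0.19 -0.01  0.05] spin 0 rows>= 4.7
[ 297. -463.   91.] -> [0.03 0.   0.12] spin 0 rows>= 2.9
[ 297. -463.  261.] -> [ 0.16  0.01 -0.04] spin 0 rows>= 4.1
[ 464. -151.  231.] -> [ 0.06 -0.16  0.31] spin 0 rows>= 8.5
```

```bash
python3 - <<'E'
from h import *
from kin import *
np.set_printoptions(precision=2,suppress=True)
o=get_obs();R=Ro.from_euler('xyz',o['tcp_rot']);p,F=FK(o['joint_positions']);print(p-o['tool_pos'],(F.inv()*R).as_rotvec())
E
```

```text
[0.27 0.3  0.24] [-0.    0.    3.14]
```

```bash
sed -i "s/YO=Ro.from_euler('z',-np.pi\/2)/YO=Ro.from_euler('z',np.pi\/2)/" kin.py; cat > path.py <<'E'
from h import *
from kin import *
np.set_printoptions(precision=3,suppress=True)
o=get_obs();R=Ro.from_euler('xyz',o['tcp_rot']);z=R.as_matrix()[:,2];A=np.arctan2(z[1],z[0]);th=np.arccos(-z[2])
R2=tool(th,A,np.pi);q=np.clip(o['joint_positions'],LO+1e-3,HI-1e-3)
u=np.array([np.cos(A),np.sin(A)]);g=lambda c:np.array(c,float)-159*z
def chk(W,spins=None):
    global q
    p0=np.array(o['tool_pos']);sp=0
    for i,(nm,p) in enumerate(W):
        ds=spins[i] if spins else 0
        for t in np.linspace(.2,1,5):
            x=p0+(np.array(p)-p0)*t;S=IK(x,R2*Ro.from_euler('z',sp+ds*t),1,q)
            if not S:print("  fail",nm,t,x);continue
            if np.abs(S[0]-q).max()>.9:print("  jump",nm,t,S[0]-q)
            q=S[0]
        sp+=ds;p0=np.array(p);print(nm,np.round(p),q)
E
python3 - <<'E'
from path import *
W=[("w1",[450,100,700]),("w2",[350,-200,550]),("hi",g([*(np.array([424,-377])-120*u),250])),("pre",g([*(np.array([424,-377])-120*u),52])),("grasp",g([424,-377,50])),("lift",g([424,-377,230])),("pour0",g([540,9,230])),("pour",g([540,9,160]))]
chk(W,[0,0,0,0,0,0,0,2.4])
d([p for _,p in W],[.033]+[0]*7)
E
```

```text
w1 [450 100 700] [-0.157 -0.104  1.528  1.071  0.849  0.454]
w2 [ 350 -200  550] [-1.072  0.003  1.83   1.293  1.592 -0.277]
hi [ 197. -530.  291.] [-1.557  0.732  1.508  0.989  1.828 -0.826]
pre [ 197. -530.   93.] [-1.557  1.054  1.513  0.944  1.641 -1.098]
grasp [ 297. -463.   91.] [-1.376  1.024  1.643  1.101  1.512 -1.135]
lift [ 297. -463.  271.] [-1.376  0.706  1.648  1.104  1.654 -0.857]
pour0 [413. -77. 271.] [-0.7    0.463  2.286  1.726  1.224 -1.169]
pour [413. -77. 201.] [-0.7    0.671  2.313  1.803  1.269  0.988]
[450. 100. 700.] -> [-0.288  0.183 -0.097] spin 0.033 rows>= 8.5
[ 350. -200.  550.] -> [-0.21   0.193 -0.203] spin 0 rows>= 8.4
[ 197. -530.  291.] -> [-0.331  0.188 -0.234] spin 0 rows>= 10.7
[ 197. -530.   93.] -> [-0.191  0.     0.051] spin 0 rows>= 4.7
[ 297. -463.   91.] -> [ 0.029 -0.     0.116] spin 0 rows>= 2.9
[ 297. -463.  271.] -> [ 0.174 -0.    -0.047] spin 0 rows>= 4.3
[413. -77. 271.] -> [ 0.081 -0.255  0.301] spin 0 rows>= 9.7
[413. -77. 201.] -> [-0.068  0.     0.018] spin 0 rows>= 1.7
```

```bash

python3 -m inch '[[-0.288,0.183,-0.097,0.033,1],[-0.288,0.183,-0.097,0.033,1],[-0.288,0.183,-0.097,0.033,1],[-0.288,0.183,-0.097,0.033,1],[-0.288,0.183,-0.097,0.033,1],[-0.288,0.183,-0.097,0.033,1],[-0.288,0.183,-0.097,0.033,1],[-0.288,0.183,-0.097,0.033,1]]' >/dev/null
python3 -m inch '[[-0.21,0.193,-0.203,0,1],[-0.21,0.193,-0.203,0,1],[-0.21,0.193,-0.203,0,1],[-0.21,0.193,-0.203,0,1],[-0.21,0.193,-0.203,0,1],[-0.21,0.193,-0.203,0,1],[-0.21,0.193,-0.203,0,1],[-0.21,0.193,-0.203,0,1]]' >/dev/null
python3 - <<'E'
from path import *
st();print(th,A);W=[("hi",g([*(np.array([423.5,-375.5])-120*u),250]))];chk(W);d([W[0][1]])
E
```

```text
q [-0.919 -0.127  1.764  1.314  1.497 -0.05 ] pos [ 361.9 -125.6  617.6] rot [ 3.137 -1.31   0.597] t 61.8 w 92.0 F [ 1.7 -1.3 -0.4]
1.3102503239429535 0.592627867393926
hi [ 197. -528.  291.] [-1.558  0.73   1.515  0.989  1.827 -0.829]
[ 197. -528.  291.] -> [-0.409  0.241 -0.266] spin 0 rows>= 13.1
```

```bash

python3 -m inch '[[-0.25,0.147,-0.162,0,1],[-0.25,0.147,-0.162,0,1],[-0.25,0.147,-0.162,0,1],[-0.25,0.147,-0.162,0,1],[-0.25,0.147,-0.162,0,1],[-0.25,0.147,-0.162,0,1],[-0.25,0.147,-0.162,0,1],[-0.25,0.147,-0.162,0,1]]' >/dev/null
python3 -m inch '[[-0.155,0.093,-0.102,0,1],[-0.155,0.093,-0.102,0,1],[-0.155,0.093,-0.102,0,1],[-0.155,0.093,-0.102,0,1],[-0.155,0.093,-0.102,0,1],[-0.155,0.093,-0.102,0,1],[-0.155,0.093,-0.102,0,1],[-0.155,0.093,-0.102,0,1]]' >/dev/null
python3 - <<'E'
from path import *
c=capture('top');st();W=[("pre",g([*(np.array([423.5,-375.5])-120*u),52]))];chk(W);d([W[0][1]])
E
```

```text
q [-1.552  0.717  1.524  0.992  1.825 -0.825] pos [ 199.9 -523.8  296. ] rot [ 3.139 -1.309  0.597] t 63.1 w 92.0 F [-0.1 -0.8  0.6]
pre [ 197. -529.   93.] [-1.558  1.053  1.518  0.943  1.64  -1.101]
[ 197. -529.   93.] -> [-0.198  0.002  0.047] spin 0 rows>= 4.9
```

```bash

python3 -m inch '[[-0.04,0,0.01,0,1],[-0.08,0.001,0.02,0,1],[-0.12,0.002,0.03,0,1],[-0.16,0.002,0.038,0,1],[-0.19,0.002,0.045,0,1],[-0.198,0.002,0.047,0,1],[-0.198,0.002,0.047,0,1],[-0.198,0.002,0.047,0,1]]' 
python3 - <<'E'
from path import *
a=capture('top');b=capture("scene");st()
ms=[(p,trace(p,"cup")[0]["pixels"].astype(np.uint8)) for p in(a,b)]
print([fit([m],CUP,[422,-377,0,0],(1,1,0,0)) for m in ms]);o=get_obs()
for p in(a,b): print("grasp line px",proj(p,o['tool_pos']+159*z),proj(p,o['tool_pos']+279*z))
W=[("grasp",g([423.5,-375.5,48]))];chk(W);d([W[0][1]])
cv2.imwrite("pics/g6.png",cv2.cvtColor(np.hstack([cv2.resize(p["color"][y:y+120,x:x+120],(400,400)) for p,x,y in((a,360,190),(b,110,50))]),cv2.COLOR_RGB2BGR))
E
```

```text
time: 63.8
tool_pos: [196.3, -529.6, 93.8]
tcp_rot: [3.134, -1.309, 0.602]
contact_force: [-0.4, 0.2, 0.2]
grip_width: 91.3
finger_force: 0.0
q [-1.558  1.05   1.516  0.943  1.641 -1.101] pos [ 196.1 -529.9   94.4] rot [ 3.129 -1.308  0.607] t 63.9 w 92.1 F [-0.  -0.6 -0.4]
[(array([ 423.331, -374.264,    0.   ,    0.   ]), np.float64(0.2157841882987357)), (array([ 421.613, -378.323,    0.   ,    0.   ]), np.float64(0.042303595035488195))]
grasp line px [436.753 279.656] [405.148 241.333]
grasp line px [171.435  92.258] [173.973 123.433]
grasp [ 296. -461.   89.] [-1.376  1.027  1.647  1.101  1.509 -1.141]
[ 296. -461.   89.] -> [ 0.027 -0.001  0.118] spin 0 rows>= 2.9
```

View pics/g6.png

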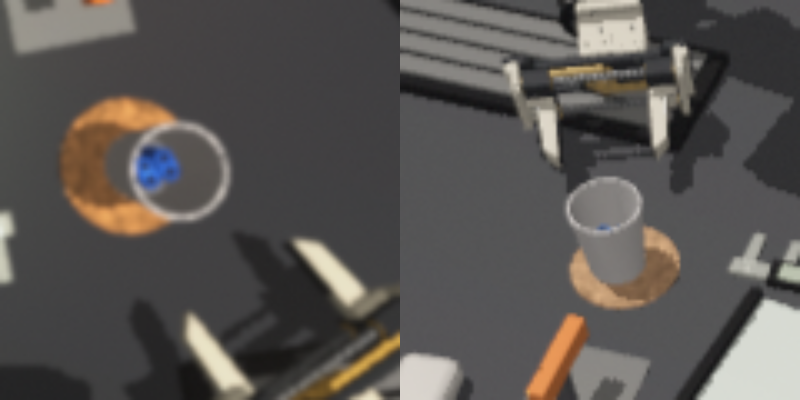

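```bash

python3 -m inch '[[0.006,0,0.025,0,1],[0.012,0,0.05,0,1],[0.018,-0.001,0.075,0,1],[0.023,-0.001,0.1,0,1],[0.027,-0.001,0.117,0,1],[0.027,-0.001,0.118,0,1],[0.027,-0.001,0.118,0,1],[0.027,-0.001,0.118,0,1]]' 
python3 -m inch '[[0,0,0,0,0],[0,0,0,0,0],[0,0,0,0,0],[0,0,0,0,0],[0,0,0,0,0],[0,0,0,0,0],[0,0,0,0,0]]' 
python3 -c "
from path import *
st();print(get_obs()['tool_pos']+159*z)"
```

```text
time: 64.67
tool_pos: [295.2, -461.5, 88.0]
tcp_rot: [3.135, -1.309, 0.6]
contact_force: [-0.1, 0.5, 1.0]
grip_width: 91.9
finger_force: 0.0
time: 65.25
tool_pos: [295.3, -461.2, 87.4]
tcp_rot: [3.14, -1.309, 0.595]
contact_force: [-0.4, -2.6, 2.1]
grip_width: 65.9
finger_force: 29.8
q [-1.377  1.029  1.648  1.101  1.508 -1.145] pos [ 295.3 -461.2   87.4] rot [ 3.14  -1.309  0.595] t 65.2 w 65.9 F [-0.4 -2.6  2.1]
[ 422.733 -375.412   46.268]
```

```bash

python3 -c "
from path import *
d([get_obs()['tool_pos']+[0,0,180],g([540,9,230])])"
python3 -m inch '[[0.02,0,-0.005,0,0],[0.05,0,-0.013,0,0],[0.08,0,-0.021,0,0],[0.11,0,-0.029,0,0],[0.14,0,-0.036,0,0],[0.165,0,-0.043,0,0],[0.174,0,-0.046,0,0],[0.174,0,-0.046,0,0]]' 
python3 -c "
from path import *
W=[('pour0',g([540,9,230]))];chk(W);d([W[0][1]])"
```

```text
[ 295. -461.  267.] -> [ 0.174  0.    -0.046] spin 0 rows>= 4.3
[413. -77. 271.] -> [ 0.084 -0.253  0.3  ] spin 0 rows>= 9.6
time: 65.92
tool_pos: [296.0, -460.6, 268.7]
tcp_rot: [3.13, -1.307, 0.606]
contact_force: [0.4, 0.2, -3.3]
grip_width: 66.2
finger_force: 30.0
pour0 [413. -77. 271.] [-0.699  0.462  2.286  1.726  1.222 -1.168]
[413. -77. 271.] -> [ 0.085 -0.253  0.3  ] spin 0 rows>= 9.6
```

```bash

python3 -m inch '[[0.008,-0.024,0.028,0,0],[0.016,-0.048,0.057,0,0],[0.024,-0.072,0.086,0,0],[0.032,-0.096,0.114,0,0],[0.04,-0.12,0.143,0,0],[0.048,-0.144,0.171,0,0],[0.056,-0.168,0.199,0,0],[0.064,-0.19,0.225,0,0]]' >/dev/null
python3 -m inch '[[0.008,-0.024,0.028,0,0],[0.016,-0.046,0.055,0,0],[0.02,-0.06,0.072,0,0],[0.021,-0.063,0.075,0,0],[0.021,-0.063,0.075,0,0]]' >/dev/null
python3 -c "
from path import *
capture('top');st();print(get_obs()['tool_pos']+159*z);W=[('pour0',g([540,9,160])),('pour',g([540,9,160]))];chk(W,[0,2.4]);d([W[0][1]])"
```

```text
q [-0.696  0.463  2.287  1.726  1.222 -1.167] pos [412.6 -75.9 270.6] rot [-3.132 -1.307  0.586] t 67.0 w 65.7 F [ 0.3 -0.4 -2.1]
[539.422  10.532 229.058]
pour0 [413. -77. 202.] [-0.7    0.669  2.31   1.797  1.266 -1.407]
pour [413. -77. 202.] [-0.7    0.669  2.31   1.797  1.266  0.993]
[413. -77. 202.] -> [-0.067  0.002  0.018] spin 0 rows>= 1.7
```

```bash

python3 -m inch '[[-0.02,0,0.005,0,0],[-0.045,0.001,0.012,0,0],[-0.07,0.002,0.019,0,0],[-0.081,0.002,0.022,0,0],[-0.081,0.002,0.022,0,0]]' >/dev/null
python3 -m inch '[[0,0,0,0.1,0],[0,0,0,0.2,0],[0,0,0,0.3,0],[0,0,0,0.4,0],[0,0,0,0.5,0],[0,0,0,0.6,0],[0,0,0,0.7,0],[0,0,0,0.8,0]]' >/dev/null
python3 -m inch '[[0,0,0,0.08,0],[0,0,0,0.16,0],[0,0,0,0.24,0],[0,0,0,0.32,0],[0,0,0,0.4,0],[0,0,0,0.48,0],[0,0,0,0.56,0],[0,0,0,0.64,0]]' >/dev/null
python3 -c "
from path import *
st();print(get_obs()['tool_pos']+159*z)"
python3 -m inch '[[0,0,0,0.08,0],[0,0,0,0.16,0],[0,0,0,0.24,0],[0,0,0,0.32,0],[0,0,0,0.4,0],[0,0,0,0.48,0],[0,0,0,0.56,0],[0,0,0,0.64,0]]' >/dev/null
python3 -m inch '[[0,0,0,0.1,0],[0,0,0,0.2,0],[0,0,0,0.3,0],[0,0,0,0.36,0],[0,0,0,0.36,0],[0,0,0,0.36,0]]' 
python3 - <<'E'
from path import *
a=capture("top");b=capture("scene");st();print(get_obs()['tool_pos']+159*z)
cv2.imwrite("pics/g7.png",cv2.cvtColor(np.hstack([cv2.resize(p["color"][y:y+150,x:x+150],(400,400)) for p,x,y in((a,200,120),(b,180,120))]),cv2.COLOR_RGB2BGR))
E
```

```text
q [-0.7    0.71   2.309  1.815  1.278 -0.003] pos [414.2 -79.  188.3] rot [-1.834 -0.123 -0.946] t 68.8 w 65.5 F [-0.3  1.3 -1.5]
[541.625   6.679 147.228]
time: 69.97
tool_pos: [414.2, -78.7, 188.2]
tcp_rot: [-1.962, 0.828, -1.273]
contact_force: [0.5, -0.6, -1.4]
grip_width: 65.6
finger_force: 29.8
q [-0.699  0.71   2.309  1.816  1.278  0.99 ] pos [414.1 -78.4 188.1] rot [-1.963  0.828 -1.273] t 70.1 w 65.7 F [ 0.4 -0.6 -2.4]
[541.578   7.363 147.047]
```

View pics/g7.png

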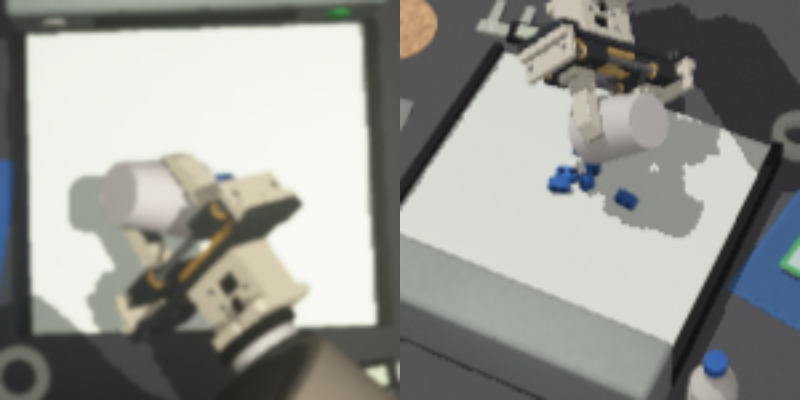

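```bash

python3 -m inch '[[0,0,0,0.1,0],[0,0,0,0.2,0],[0,0,0,0.3,0],[0,0,0,0.4,0],[0,0,0,0.4,0],[0,0,0,0.4,0]]' >/dev/null
python3 - <<'E'
from path import *
st();o=get_obs();R=Ro.from_euler('xyz',o['tcp_rot']);print("up80",R.inv().apply([0,0,.08]))
G=Ro.from_euler('xyz',[3.14,-1.309,.595]);print("spin back",(R.inv()*G).as_rotvec())
E
```

```text
q [-0.698  0.711  2.309  1.816  1.278  1.388] pos [414.1 -78.  187.9] rot [-2.298  1.172 -1.664] t 70.6 w 66.1 F [ 0.3  0.5 -1.9]
up80 [-0.074 -0.023 -0.021]
spin back [-0.001  0.    -2.837]
```

```bash

python3 -m inch '[[-0.025,-0.008,-0.007,0,0],[-0.05,-0.016,-0.014,0,0],[-0.074,-0.023,-0.021,0,0],[-0.074,-0.023,-0.021,0,0],[-0.074,-0.023,-0.021,0,0]]' >/dev/null
for i in 1 2 3; do python3 -m inch '[[0,0,0,-0.12,0],[0,0,0,-0.24,0],[0,0,0,-0.36,0],[0,0,0,-0.48,0],[0,0,0,-0.6,0],[0,0,0,-0.72,0],[0,0,0,-0.84,0],[0,0,0,-0.94,0]]' >/dev/null; done
python3 - <<'E'
from path import *
capture('top');st();o=get_obs();R=Ro.from_euler('xyz',o['tcp_rot'])
G=Ro.from_euler('xyz',[3.14,-1.309,.595]);print("spin back",(R.inv()*G).as_rotvec());print("grasp",o['tool_pos']+159*z)
b=capture("scene")
print([ (round(t["conf"],2),onz(b,t["centre"],30).round()) for t in tip_of(b,"clip0")])
W=[('x',[300,-440,271]),('above',g([423.2,-371.5,230]))];chk(W);d([w for _,w in W])
cv2.imwrite("pics/g8.png",cv2.cvtColor(cv2.resize(b["color"][130:280,160:340],(720,600)),cv2.COLOR_RGB2BGR))
E
```

```text
q [-0.699  0.476  2.285  1.73   1.225 -1.171] pos [413.7 -77.9 266.9] rot [-3.105 -1.308  0.557] t 73.0 w 65.5 F [ 0.  -1.3 -1.8]
spin back [-0.001  0.001 -0.01 ]
grasp [540.927   8.085 225.569]
[(0.62, array([549.,  17.,  30.])), (0.59, array([547., -22.,  30.])), (0.57, array([520., -36.,  30.])), (0.51, array([564., -54.,  30.])), (0.49, array([552., -43.,  30.])), (0.46, array([555., 429.,  30.])), (0.4, array([513., -59.,  30.]))]
x [ 300 -440  271] [-1.362  0.681  1.709  1.111  1.629 -0.885]
above [ 296. -458.  271.] [-1.375  0.699  1.664  1.103  1.649 -0.865]
[ 300. -440.  271.] -> [-0.068  0.238 -0.288] spin 0 rows>= 9.1
[ 296. -458.  271.] -> [-0.003  0.012 -0.013] spin 0 rows>= 0.4
```

View pics/g8.png

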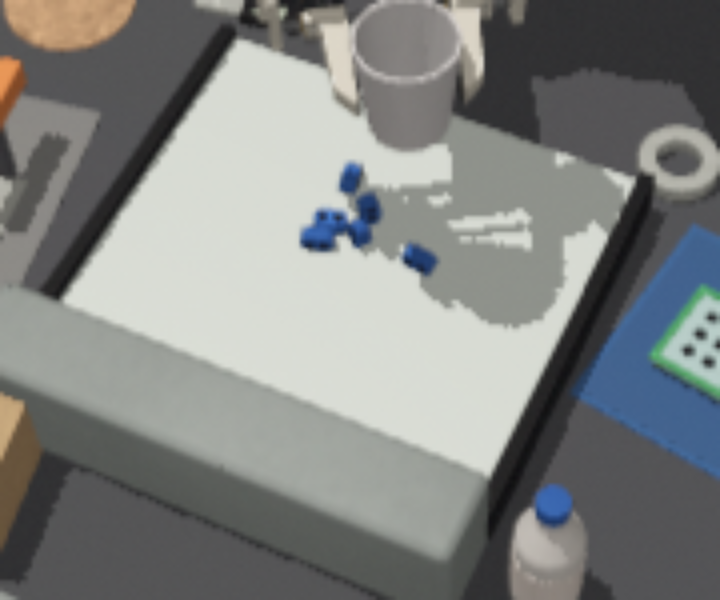

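```bash

python3 -m inch '[[-0.007,0.024,-0.029,-0.01,0],[-0.017,0.06,-0.072,-0.01,0],[-0.027,0.095,-0.115,-0.01,0],[-0.037,0.13,-0.158,-0.01,0],[-0.045,0.158,-0.191,-0.01,0],[-0.053,0.186,-0.225,-0.01,0],[-0.06,0.212,-0.256,-0.01,0],[-0.066,0.235,-0.283,-0.01,0]]' >/dev/null
python3 -m inch '[[-0.001,0.005,-0.006,0,0],[-0.001,0.005,-0.006,0,0],[-0.001,0.005,-0.006,0,0],[-0.001,0.005,-0.006,0,0]]' >/dev/null
python3 - <<'E'
from path import *
capture('top');st();o=get_obs();R=Ro.from_euler('xyz',o['tcp_rot']);print("grasp",o['tool_pos']+159*z)
G=Ro.from_euler('xyz',[3.14,-1.309,.595]);print("spin back",(R.inv()*G).as_rotvec())
p=g([423.2,-371.5,0]);d([[p[0],p[1],100],[p[0],p[1],89]])
E
```

```text
q [-1.317  0.639  1.804  1.143  1.582 -0.907] pos [ 313.9 -398.9  272.4] rot [-3.093 -1.31   0.546] t 74.2 w 65.7 F [-0.2 -0.3 -1.6]
grasp [ 441.052 -312.689  231.401]
spin back [-0.003 -0.001 -0.013]
[ 296. -458.  100.] -> [-0.178  0.041 -0.002] spin 0 rows>= 4.4
[ 296. -458.   89.] -> [-0.011  0.     0.003] spin 0 rows>= 0.3
```

```bash

python3 -m inch '[[-0.006,0.02,-0.023,-0.006,0],[-0.012,0.041,-0.046,-0.013,0],[-0.012,0.041,-0.046,-0.013,0],[-0.042,0.041,-0.038,-0.013,0],[-0.082,0.041,-0.028,-0.013,0],[-0.122,0.041,-0.017,-0.013,0],[-0.155,0.041,-0.008,-0.013,0],[-0.17,0.041,-0.004,-0.013,0]]' >/dev/null
python3 -m inch '[[-0.004,0,0.001,0,0],[-0.006,0,0.0015,0,0],[-0.006,0,0.0015,0,0]]' >/dev/null
python3 - <<'E'
from path import *
capture('top');st();o=get_obs();R=Ro.from_euler('xyz',o['tcp_rot']);print("grasp",o['tool_pos']+159*z)
G=Ro.from_euler('xyz',[3.14,-1.309,.595]);print("spin back",(R.inv()*G).as_rotvec())
p=g([423.2,-371.5,0]);d([[p[0],p[1],90],[p[0],p[1],88]])
E
```

```text
q [-1.375  0.997  1.659  1.101  1.517 -1.13 ] pos [ 296.1 -459.8  104.2] rot [ 3.126 -1.309  0.61 ] t 75.2 w 65.7 F [-0.1 -0.9 -1.5]
grasp [ 423.285 -373.756   63.155]
spin back [-0.001 -0.     0.004]
[ 296. -458.   90.] -> [-0.013 -0.002  0.005] spin 0 rows>= 0.3
[ 296. -458.   88.] -> [-0.002 -0.     0.001] spin 0 rows>= 0.0
```

```bash

python3 -m inch '[[-0.004,-0.001,0.001,0,0],[-0.008,-0.001,0.002,0,0],[-0.011,-0.002,0.003,0,0],[-0.013,-0.002,0.0035,0,0],[-0.015,-0.002,0.004,0,0],[-0.016,-0.002,0.004,0,0],[-0.016,-0.002,0.004,0,0],[-0.016,-0.002,0.004,0,0]]' 
python3 -c "
from path import *
capture('top');st()"
```

```text
time: 75.82
tool_pos: [294.4, -458.4, 87.0]
tcp_rot: [3.13, -1.311, 0.606]
contact_force: [0.6, 0.7, 4.7]
grip_width: 65.6
finger_force: 29.6
q [-1.378  1.028  1.656  1.101  1.507 -1.155] pos [ 294.4 -458.4   87. ] rot [ 3.131 -1.311  0.605] t 75.9 w 65.9 F [-0.3 -0.5  5.7]
```

Contact with the table; open and back straight off along the tool axis.

```bash

python3 -m inch '[[0,0,0,0,1],[0,0,0,0,1],[0,0,0,0,1],[0,0,0,0,1],[0,0,0,0,1],[0,0,0,0,1],[0,0,0,0,1]]' >/dev/null
python3 -m inch '[[0,0,-0.015,0,1],[0,0,-0.035,0,1],[0,0,-0.06,0,1],[0,0,-0.09,0,1],[0,0,-0.12,0,1],[0,0,-0.14,0,1],[0,0,-0.14,0,1]]' 
python3 -m inch '[[0.03,0,0,0,1],[0.06,0,0,0,1],[0.09,0,0,0,1],[0.12,0,0,0,1],[0.15,0,0,0,1],[0.15,0,0,0,1]]' >/dev/null
python3 - <<'E'
from pl import *
P=plates([("a",[538,438,0,-.14],0,0),("b",[510,245,0,-.14],0,0),("c",[523,346,0,-.14],0,0)])
for p in P:
    t=trace(p,"cup")[0];print("cup",fit([(p,t["pixels"].astype(np.uint8))],CUP,[423,-372,0,0],(1,1,0,0)))
    m=near(hue(p,4,18,150,70),proj(p,[599,-315,72]),26);print("spat",fit([(p,m)],HANDLE,[648,-306,0,.17],(1,1,0,1)))
save(P[1],"end.png")
E
```

```text
time: 77.03
tool_pos: [178.2, -537.1, 124.1]
tcp_rot: [3.118, -1.306, 0.613]
contact_force: [0.2, 0.2, 0.6]
grip_width: 91.5
finger_force: 0.0
a T [539.921 438.631   0.     -0.179] 0.04498638510974051
a S [538.713 436.425   0.     -0.173] 0.04851673084223651
b T [511.91  246.574   0.     -0.143] 0.08102614180446721
b S [510.944 244.089   0.     -0.173] 0.0525718788805043
c T [524.535 347.087   0.     -0.149] 0.08445795825032831
c S [522.871 344.303   0.     -0.162] 0.05737391005111858
q [-1.528  0.748  1.568  0.997  1.769 -0.879] pos [ 213.8 -512.1  266.4] rot [ 3.139 -1.31   0.597] t 77.9 w 91.9 F [-0.3  0.9  1.3]
cup (array([ 421.974, -369.406,    0.   ,    0.   ]), np.float64(0.030834756861405133))
spat (array([ 651.031, -306.417,    0.   ,    0.189]), np.float64(0.23584310757977045))
cup (array([ 418.818, -373.651,    0.   ,    0.   ]), np.float64(0.06336566893188778))
spat (array([ 649.164, -306.678,    0.   ,    0.224]), np.float64(0.21980676328502413))
```

View pics/end.png

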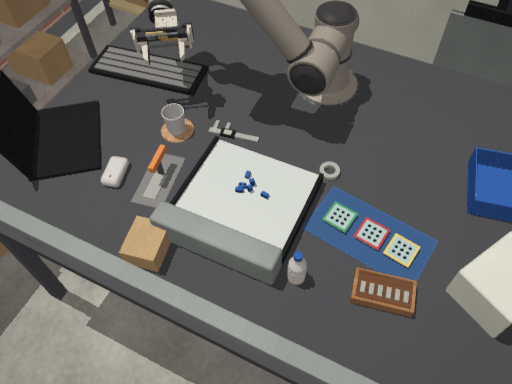

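The final picture shows the cup upright on the coaster at (175,120), the spatula on its mat at (158,178), six clips on the glass near (248,185), three plates on the blue mat, and the arm clear of everything.

```bash
python3 -c "
from plant import *
print(close_job())"
```

```text
the job is handed in; nothing more can be done
None
```

I handed the job in at about 78 s. The last pictures show all three plates on the blue mat, six clips on the glass, the empty cup on its coaster and the spatula on its mat; the hand-in gave no verdict.

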